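# Hand-print with tipped blocks and weights

### The arm

A 6-joint arm with a two-finger parallel gripper is mounted at the origin on a cart in front of the work surface, level with it; the furniture and walls round the work are solid. World frame = base frame: x ahead of the robot, y to its left, z up, the work surface at z = 0. Lengths are in m, angles in degrees, forces in N, time in s.
With the tool pointing down it reaches from about 0.325 to 0.85 m from the base axis. Payload 15.5 kg.
Tool frame: the origin (TCP) lies midway between the tips of the shut fingers; the grasp point (between the pads) lies 19 mm behind it (tcp_to_grasp is the distance from the TCP to the grasp point, in m); z points along the fingers, y is the line along which they close (so a half turn about z gives the same grasp; the last joint's range is limited). The gripper opens to 91 mm and grips with 3 to 60 N. Pads are 32 mm wide; open, the fingers measure 118 mm over their backs; the gripper's body (76 mm by 178 mm) begins 60 mm behind the grasp point.
Start: joints at [-81.331, 28.281, 77.091, -0, 74.628, -5.472], TCP at [0.153, -0.606, 0.214] pointing down, gripper open.
Joint ranges: [-166.48, 166.48], [-47.26, 123.95], [12.59, 153.08], [-70.14, 250.14], [6.76, 159.57], [-176.63, 176.63]. Speed limits (degrees/s): [108.29, 108.29, 147.25, 172.46, 172.46, 172.46].

### API

Orientations are given as a 3x3 rotation matrix whose columns are the frame's x, y, z axes.
In Python, from bench import sense, snapshot, calibration, job_done, recognise, trace, spot_point, tcp_to_grasp gives the robot as it stands. The module is installed in compiled form; this text tells all that it offers.
- The arm moves only by the tool send_rows, never from a script. Its arguments are lists of equal length, an entry for each row: "offset": the shift along the world's x, y, z in units of 40 mm (1.0 is 40 mm), a list of three; "twist": the turn, a rotation vector about the world's x, y, z in units of 8 degrees (1.0 is 8 degrees), a list of three. A call has 1 to 5 rows; each row is the pose to reach, as a shift and turn from the pose commanded when the call began; what a row does not reach only later rows make up. A row lasts 1/10 s, in which the tool goes at most 50 mm and 8.59 degrees, less where a joint would pass 70% of its speed; a pose out of reach is approached as far as the arm can. A call with a gripper value outside its range is refused whole. "fingers" is the gripper's target within -1 to 1 (shut at 1, half-way at 0, fully open at -1), set as the call begins (left out, the last holds). The fingers move at their own pace and stop on an object; "squeeze" is the grip in N (left out, the last holds). Time passes only in rows, so rows that repeat a pose let the fingers close. It gives the time, the measured TCP pose, the force, the opening and the grip force at its end, in the units of the state.
- sense(): the state, without advancing time (a new reading comes with each control period).
- snapshot(name): name is "scene" or "side" or "wrist"; returns the picture (384x512x3 uint8, blue, green, red); there is no depth.
- calibration(name): a dict with "fx", "fy", "cx", "cy" (pixels), "R" (3x3) and "t" (3): a world point X has camera coordinates R X + t; the wrist camera has in their place "hand_eye" (4x4, takes a point from camera to tool coordinates, whose origin is the TCP and whose axes are the flange's). Camera axes: x right, y down, z forward; pixel columns grow to the right and rows downward; lengths in m; the calibration is good to about 2 mm. A picture is of the moment at which its call begins: read the wrist's pose just before it. calibration takes no time and is no camera call.
- job_done(): hands the job in; it is judged then, once.
Trained networks look in the newest picture that a camera, given by its name, has taken for a name from the list of things; names that differ only in an ending like _2 or _b are one class to them, and where a whole thing is asked for, a point or a joint stands for the part that bears it (a point fixed in the world has none). Each returns a list of dicts, best first, with "score" (0 to 1); they miss things now and then, are a little off and sometimes report something else, mostly with a low value. They report only what shows in the picture. A call takes as long as a camera call. They do not tell look-alikes from the thing itself.
- recognise(camera, target): "point" ([row, column] in pixels, amid what is visible of it).
- trace(camera, target): "mask" (384x512 bool, what is visible of it) and "point" ([row, column] in pixels, amid what is visible of it).
- spot_point(camera, target): "point" ([row, column] in pixels: a listed point, or the origin of a listed thing).
The state is a dict: "clock": time; "q": joint angles; "joint_vel": joint speeds; "joint_torque": joint torques, N m; "tcp_pos": TCP position; "tcp_rot": TCP orientation; "ft_force": force on the tool from outside, world axes, zero at the start; "moment": the same for the moment, N m; "width": finger opening in m; "finger_force": force on a finger pad.
Only numpy, scipy, OpenCV 4.12 (cv2) and the standard library are available. Lean on these libraries where they do the work, as an engineer would, in place of code of your own. Each camera call takes 0.05 s, during which the arm holds its last target. There are 200 camera calls.

### The job

Print the cards: slide each standing printing block up square against the near edge of the printing bed, in front of its own card, then push it high on its plain back so that it tips over that edge and lies carved face down on the card, straight and centred across the card, with its foot still at the edge (do not lift the blocks). Then lift a weight up and off its hook for each block and stand it upright on the middle of the block's back; spare weights stay hanging, and the jar and the clock are left alone.

Things in the scene. Friction and masses are not known exactly. Their poses are not given: they have to be found in the camera images.
- bed: Printing bed: fixed plywood board 130 x 340 mm, 15 mm thick, lying on the desk, with three white cards (120 x 96 mm) fixed on it side by side, 120 mm apart. Origin: centre of its underside. x points from its near long edge to its far one (away from the robot but for a small yaw), y along the edge, z up. The near edge is a 15 mm step up from the desk, 65 mm on the -x side of the origin.
- hook_rack: Fixed wooden rack left of the bed: foot board 310 x 100 x 12 mm and a back board 14 mm thick, its top 118 mm above the desk, centred 31 mm on the +y side of the origin. Three steel hooks, 100 mm apart along its x, point from the back board along the rack's own -y (roughly towards the bed). Origin: on the desk, z up.
- block_0: Wooden printing block for the left-hand card: 50 mm thick (x), 60 wide (y), 120 tall (z), about 0.25 kg; may be absent. Stands on end on the desk, the carved face about 20 to 75 mm short of the bed's near edge. Origin: centre of its foot (lower end face). Its +x face, dark and carved, is the printing face and looks to the bed; its -x face is the plain back.
- block_0_back (a point): Centre of the plain back of block_0: 60 mm above the foot along its z, 25 mm on its -x side; axes as the block's. Once the block has tipped over the bed's edge this point is 65 mm above the desk and the foot end overhangs the edge by about 15 mm.
- card_0 (a point): Point on the top of the bed's near edge (15 mm above the desk), on the middle line of the left-hand card. Axes parallel to the bed's. The foot centre of a block standing against the edge is 25 mm on the -x side of it. A standing block dragged by a grip leans a little: friction makes its foot lag up to 20 mm behind.
- block_1: Wooden printing block for the middle card: 50 mm thick (x), 60 wide (y), 120 tall (z), about 0.25 kg; may be absent. Stands on end on the desk, the carved face about 20 to 75 mm short of the bed's near edge. Origin: centre of its foot (lower end face). Its +x face, dark and carved, is the printing face and looks to the bed; its -x face is the plain back.
- block_1_back (a point): Centre of the plain back of block_1: 60 mm above the foot along its z, 25 mm on its -x side; axes as the block's. Once the block has tipped over the bed's edge this point is 65 mm above the desk and the foot end overhangs the edge by about 15 mm.
- card_1 (a point): Point on the top of the bed's near edge (15 mm above the desk), on the middle line of the middle card. Axes parallel to the bed's. The foot centre of a block standing against the edge is 25 mm on the -x side of it. A standing block dragged by a grip leans a little: friction makes its foot lag up to 20 mm behind.
- block_2: Wooden printing block for the right-hand card: 50 mm thick (x), 60 wide (y), 120 tall (z), about 0.25 kg; may be absent. Stands on end on the desk, the carved face about 20 to 75 mm short of the bed's near edge. Origin: centre of its foot (lower end face). Its +x face, dark and carved, is the printing face and looks to the bed; its -x face is the plain back.
- block_2_back (a point): Centre of the plain back of block_2: 60 mm above the foot along its z, 25 mm on its -x side; axes as the block's. Once the block has tipped over the bed's edge this point is 65 mm above the desk and the foot end overhangs the edge by about 15 mm.
- card_2 (a point): Point on the top of the bed's near edge (15 mm above the desk), on the middle line of the right-hand card. Axes parallel to the bed's. The foot centre of a block standing against the edge is 25 mm on the -x side of it. A standing block dragged by a grip leans a little: friction makes its foot lag up to 20 mm behind.
- weight_0: Steel weight, about 0.4 kg, 72 mm high: round foot 50 mm across and 26 high with a rigid stirrup handle: two upright legs, 46 mm over their outer faces along the weight's x, 14 deep, and a top bar 58 long; opening 30 wide, 38 high, open along y. Origin: centre of its underside, z up. Hangs by the bar on a hook, underside 40 mm above the desk. Grip it across the legs, 50 mm above its underside.
- hook_0 (a point): Point on the centre line of a hook (round steel, 7 mm) straight above a hanging weight's origin, 100 mm above the desk; axes as the rack's. The hook's end, 27 mm further along -y, turns up to 12.5 mm above the centre line: to free a weight, lift it 12 to 26 mm (18 is good), then draw it at least 45 mm along the rack's -y.
- weight_1: Steel weight, about 0.4 kg, 72 mm high: round foot 50 mm across and 26 high with a rigid stirrup handle: two upright legs, 46 mm over their outer faces along the weight's x, 14 deep, and a top bar 58 long; opening 30 wide, 38 high, open along y. Origin: centre of its underside, z up. Hangs by the bar on a hook, underside 40 mm above the desk. Grip it across the legs, 50 mm above its underside.
- hook_1 (a point): Point on the centre line of a hook (round steel, 7 mm) straight above a hanging weight's origin, 100 mm above the desk; axes as the rack's. The hook's end, 27 mm further along -y, turns up to 12.5 mm above the centre line: to free a weight, lift it 12 to 26 mm (18 is good), then draw it at least 45 mm along the rack's -y.
- weight_2: Steel weight, about 0.4 kg, 72 mm high: round foot 50 mm across and 26 high with a rigid stirrup handle: two upright legs, 46 mm over their outer faces along the weight's x, 14 deep, and a top bar 58 long; opening 30 wide, 38 high, open along y. Origin: centre of its underside, z up. Hangs by the bar on a hook, underside 40 mm above the desk. Grip it across the legs, 50 mm above its underside.
- hook_2 (a point): Point on the centre line of a hook (round steel, 7 mm) straight above a hanging weight's origin, 100 mm above the desk; axes as the rack's. The hook's end, 27 mm further along -y, turns up to 12.5 mm above the centre line: to free a weight, lift it 12 to 26 mm (18 is good), then draw it at least 45 mm along the rack's -y.
- jar_lidded: Bystander: paint jar with a black screw lid, 67 mm in diameter, 88 mm tall, beyond the bed. Origin: centre of its underside.
- clock: Bystander: small white desk clock, 25 x 58 x 60 mm, standing beyond the bed. Origin: centre of its underside.
There are look-alikes about, which are no part of the job. What is shaped like the weight_0 but turquoise is not meant.

How it is judged (in metres and radians):
At the end, for the whole second after the job is handed in: Each block lies face down (0.15 rad) on its card, along bed x (0.15 rad), foot centre 35 mm before to 12 mm past the near edge and 20 mm or less off the card's middle line, an upright weight within 20 mm of its back's middle; other weights hang on hooks; all at rest (angle between each of block_0, block_1, block_2's own x axis and vertical above 2.99 rad and x of block_0 in the frame of card_0 between -0.035 and 0.012 m and y of block_0 in the frame of card_0 between -0.02 and 0.02 m and angle between the z axis of each of block_0, block_1, block_2 and the x axis of bed, either way round below 0.15 rad and linear speed of each of block_0, block_1, block_2 below 0.02 m/s and x of block_1 in the frame of card_1 between -0.035 and 0.012 m and y of block_1 in the frame of card_1 between -0.02 and 0.02 m and x of block_2 in the frame of card_2 between -0.035 and 0.012 m and y of block_2 in the frame of card_2 between -0.02 and 0.02 m and ((distance between weight_0 and block_0_back below 0.02 m and angle between weight_0's own z axis and vertical below 0.12 rad) or (distance between weight_1 and block_0_back below 0.02 m and angle between weight_1's own z axis and vertical below 0.12 rad) or (distance between weight_2 and block_0_back below 0.02 m and angle between weight_2's own z axis and vertical below 0.12 rad)) and ((distance between weight_0 and block_1_back below 0.02 m and angle between weight_0's own z axis and vertical below 0.12 rad) or (distance between weight_1 and block_1_back below 0.02 m and angle between weight_1's own z axis and vertical below 0.12 rad) or (distance between weight_2 and block_1_back below 0.02 m and angle between weight_2's own z axis and vertical below 0.12 rad)) and ((distance between weight_0 and block_2_back below 0.02 m and angle between weight_0's own z axis and vertical below 0.12 rad) or (distance between weight_1 and block_2_back below 0.02 m and angle between weight_1's own z axis and vertical below 0.12 rad) or (distance between weight_2 and block_2_back below 0.02 m and angle between weight_2's own z axis and vertical below 0.12 rad)) and ((distance between weight_0 and block_0_back below 0.02 m and angle between weight_0's own z axis and vertical below 0.12 rad) or (distance between weight_0 and block_1_back below 0.02 m and angle between weight_0's own z axis and vertical below 0.12 rad) or (distance between weight_0 and block_2_back below 0.02 m and angle between weight_0's own z axis and vertical below 0.12 rad) or (horizontal distance between weight_0 and hook_0 below 0.03 m and height (world z) of weight_0 between 0.03 and 0.05 m and angle between weight_0's own z axis and vertical below 0.3 rad) or (horizontal distance between weight_0 and hook_1 below 0.03 m and height (world z) of weight_0 between 0.03 and 0.05 m and angle between weight_0's own z axis and vertical below 0.3 rad) or (horizontal distance between weight_0 and hook_2 below 0.03 m and height (world z) of weight_0 between 0.03 and 0.05 m and angle between weight_0's own z axis and vertical below 0.3 rad)) and ((distance between weight_1 and block_0_back below 0.02 m and angle between weight_1's own z axis and vertical below 0.12 rad) or (distance between weight_1 and block_1_back below 0.02 m and angle between weight_1's own z axis and vertical below 0.12 rad) or (distance between weight_1 and block_2_back below 0.02 m and angle between weight_1's own z axis and vertical below 0.12 rad) or (horizontal distance between weight_1 and hook_0 below 0.03 m and height (world z) of weight_1 between 0.03 and 0.05 m and angle between weight_1's own z axis and vertical below 0.3 rad) or (horizontal distance between weight_1 and hook_1 below 0.03 m and height (world z) of weight_1 between 0.03 and 0.05 m and angle between weight_1's own z axis and vertical below 0.3 rad) or (horizontal distance between weight_1 and hook_2 below 0.03 m and height (world z) of weight_1 between 0.03 and 0.05 m and angle between weight_1's own z axis and vertical below 0.3 rad)) and ((distance between weight_2 and block_0_back below 0.02 m and angle between weight_2's own z axis and vertical below 0.12 rad) or (distance between weight_2 and block_1_back below 0.02 m and angle between weight_2's own z axis and vertical below 0.12 rad) or (distance between weight_2 and block_2_back below 0.02 m and angle between weight_2's own z axis and vertical below 0.12 rad) or (horizontal distance between weight_2 and hook_0 below 0.03 m and height (world z) of weight_2 between 0.03 and 0.05 m and angle between weight_2's own z axis and vertical below 0.3 rad) or (horizontal distance between weight_2 and hook_1 below 0.03 m and height (world z) of weight_2 between 0.03 and 0.05 m and angle between weight_2's own z axis and vertical below 0.3 rad) or (horizontal distance between weight_2 and hook_2 below 0.03 m and height (world z) of weight_2 between 0.03 and 0.05 m and angle between weight_2's own z axis and vertical below 0.3 rad)) and linear speed of each of weight_0, weight_1, weight_2 below 0.03 m/s); the robot touches nothing.
It fails at once if a printing block is lifted off the desk instead of being pushed over (height (world z) of any of block_0, block_1, block_2 above 0.085 m or (angle between block_0's own z axis and vertical below 0.25 rad and height (world z) of block_0 above 0.025 m) or (angle between block_1's own z axis and vertical below 0.25 rad and height (world z) of block_1 above 0.025 m) or (angle between block_2's own z axis and vertical below 0.25 rad and height (world z) of block_2 above 0.025 m)).
It fails at once if the lidded jar or the clock is shoved away or knocked over (distance of any of jar_lidded, clock from where it was at the start of the episode above 0.04 m or angle between any of jar_lidded, clock's own z axis and vertical above 0.4 rad).
Of block_0, block_1, block_2 only 2 to 3 are there at a start; the rules pass over those that are not, and their reading is None.
Once in a run the grip may slacken for a moment while it holds something.
It also fails if it takes over 210 s, if anything falls off the work surface, if the arm or the gripper's body presses on something with over 40 N, if the wrist force passes 120 N, or if a joint passes its speed limit or range.

## Working session

There is one attempt and no reset: what is moved stays moved. The work goes in short steps, Python scripts to look and compute and a tool call to move; the robot and the scene stay as the last step left them, time stands still between calls to the robot, and variables do not carry over. Pictures are saved under pics/ and viewed, at most 14 in all, crops included, and the job is handed in when it is done.

Besides the shell and the picture viewer there is one more tool, called after ">>>" as name(argument=value, ...) on one line, values as JSON. send_rows: Moves the arm, as the interface text tells. Its arguments: {"type":"object","properties":{"offset":{"type":"array"},"twist":{"type":"array"},"fingers":{"type":"number"},"squeeze":{"type":"number"}},"required":["offset","twist"]}

```bash
mkdir -p pics
cat > h.py <<'E'
import numpy as np, cv2
from bench import *
np.set_printoptions(precision=4, suppress=True)
def cam(name):
    c=calibration(name)
    K=np.array([[c['fx'],0,c['cx']],[0,c['fy'],c['cy']],[0,0,1]])
    if 'hand_eye' in c:
        s=sense(); T=np.eye(4); T[:3,:3]=s['tcp_rot']; T[:3,3]=s['tcp_pos']
        M=np.linalg.inv(T@np.array(c['hand_eye'])); return K,M[:3,:3],M[:3,3]
    return K,np.array(c['R']),np.array(c['t'])
def proj(C,X):
    K,R,t=C; p=K@(R@np.array(X,float)+t); return p[:2]/p[2]   # col,row
def onz(C,rc,z):
    K,R,t=C; d=R.T@np.linalg.inv(K)@np.array([rc[1],rc[0],1.]); o=-R.T@t
    return o+d*(z-o[2])/d[2]
def tri(C1,rc1,C2,rc2):
    A=[]
    for (K,R,t),rc in ((C1,rc1),(C2,rc2)):
        P=K@np.c_[R,t]; A+= [rc[1]*P[2]-P[0], rc[0]*P[2]-P[1]]
    v=np.linalg.svd(np.array(A))[2][-1]; return v[:3]/v[3]
E
python3 - <<'E'
from h import *
a=snapshot('scene');b=snapshot('side')
cv2.imwrite('pics/a.png',cv2.resize(a,(800,600)));cv2.imwrite('pics/b.png',cv2.resize(b,(800,600)))
for n in('scene','side'):
    C=cam(n);print(n,-C[1].T@C[2],C[1][2])
    for t in['bed','hook_rack','block_0','weight_0','jar_lidded','clock','card_0','card_1','card_2','hook_0','hook_1','hook_2']:
        print(t,[(np.round(r['point'],1).tolist(),round(r['score'],2)) for r in spot_point(n,t)][:6])
E
```

```text
scene [0.1659 0.8234 0.6263] [ 0.4331 -0.7323 -0.5256]
bed [([199.9, 273.1], 0.69)]
hook_rack [([283.7, 246.2], 0.64)]
block_0 [([242.1, 286.5], 0.71), ([217.3, 320.3], 0.71), ([197.8, 345.6], 0.6)]
weight_0 [([245.5, 154.6], 0.71), ([250.7, 211.0], 0.68), ([271.1, 246.1], 0.6), ([286.0, 290.3], 0.57)]
jar_lidded [([171.6, 249.8], 0.73)]
clock [([199.2, 209.2], 0.96)]
card_0 [([229.7, 270.7], 0.8), ([183.9, 316.1], 0.77), ([207.0, 293.4], 0.68)]
card_1 [([229.7, 270.7], 0.8), ([183.9, 316.1], 0.77), ([207.0, 293.4], 0.68)]
card_2 [([229.7, 270.7], 0.8), ([183.9, 316.1], 0.77), ([207.0, 293.4], 0.68)]
hook_0 [([246.6, 250.1], 0.88), ([262.6, 291.1], 0.79), ([227.1, 204.9], 0.65)]
hook_1 [([246.6, 250.1], 0.88), ([262.6, 291.1], 0.79), ([227.1, 204.9], 0.65)]
hook_2 [([246.6, 250.1], 0.88), ([262.6, 291.1], 0.79), ([227.1, 204.9], 0.65)]
side [0.162  0.9681 0.5789] [ 0.3883 -0.8055 -0.4476]
bed [([203.6, 268.3], 0.71)]
hook_rack [([281.3, 250.5], 0.77)]
block_0 [([214.4, 312.3], 0.93), ([194.3, 342.7], 0.84), ([233.2, 287.3], 0.83)]
weight_0 [([256.4, 146.4], 0.91)]
jar_lidded [([178.4, 235.1], 0.89)]
clock [([207.8, 200.2], 0.65)]
card_0 [([225.1, 271.7], 0.66), ([184.9, 310.0], 0.6), ([206.9, 268.1], 0.34)]
card_1 [([225.1, 271.7], 0.66), ([184.9, 310.0], 0.6), ([206.9, 268.1], 0.34)]
card_2 [([225.1, 271.7], 0.66), ([184.9, 310.0], 0.6), ([206.9, 268.1], 0.34)]
hook_0 [([232.3, 251.5], 0.8), ([221.0, 207.1], 0.68), ([245.9, 299.0], 0.63)]
hook_1 [([232.3, 251.5], 0.8), ([221.0, 207.1], 0.68), ([245.9, 299.0], 0.63)]
hook_2 [([232.3, 251.5], 0.8), ([221.0, 207.1], 0.68), ([245.9, 299.0], 0.63)]
```

View pics/a.png

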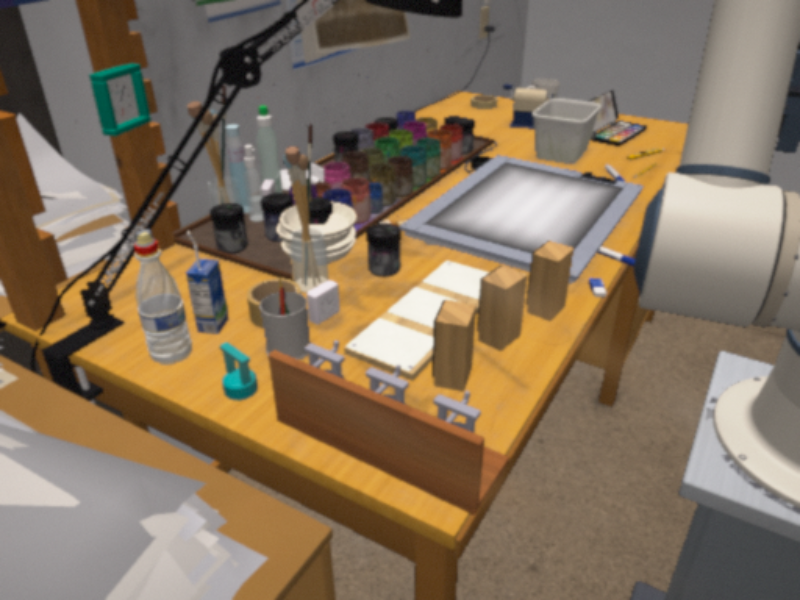

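View pics/b.png

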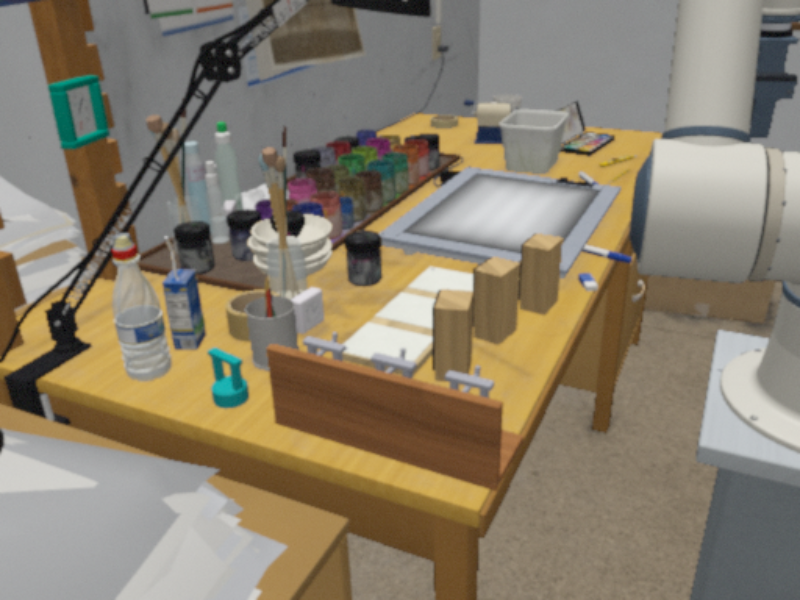

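The pictures show three blocks (800x600 scene view: (454,340), (501,305), (549,280)) standing before three white cards. Three grey weights hang on the rack at (325,360), (387,385) and (457,410). The turquoise look-alike at (238,375) is not meant.

Run:
```python
from h import *
P={'scene':{'card':[(229.7,270.7),(207,293.4),(183.9,316.1)],'block':[(242.1,286.5),(217.3,320.3),(197.8,345.6)],'hook':[(246.6,250.1),(262.6,291.1),(227.1,204.9)],'jar':[(171.6,249.8)],'clock':[(199.2,209.2)],'rack':[(283.7,246.2)],'bed':[(199.9,273.1)],'turq':[(245.5,154.6)]},
'side':{'card':[(225.1,271.7),(206.9,268.1),(184.9,310)],'block':[(233.2,287.3),(214.4,312.3),(194.3,342.7)],'hook':[(232.3,251.5),(245.9,299),(221,207.1)],'jar':[(178.4,235.1)],'clock':[(207.8,200.2)],'rack':[(281.3,250.5)],'bed':[(203.6,268.3)],'turq':[(256.4,146.4)]}}
Z={'card':.015,'hook':.1}
for k in P['scene']:
  for i in range(len(P['scene'][k])):
    print(k,i,*[onz(cam(n),P[n][k][i],Z.get(k,0)) for n in P])
print(calibration('wrist')['hand_eye'],calibration('wrist')['fx'], sense()['tcp_rot'],tcp_to_grasp)
```

```text
card 0 [0.5452 0.1253 0.015 ] [0.5413 0.1125 0.015 ]
card 1 [0.541 0.01  0.015] [0.5849 0.035  0.015 ]
card 2 [ 0.5369 -0.1282  0.015 ] [ 0.5296 -0.1233  0.015 ]
block 0 [0.4984 0.1313 0.    ] [0.5033 0.1091 0.    ]
block 1 [ 0.4688 -0.0028  0.    ] [0.4786 0.0033 0.    ]
block 2 [ 0.4447 -0.1241  0.    ] [ 0.4391 -0.1313  0.    ]
hook 0 [0.5011 0.2906 0.1   ] [0.5095 0.2814 0.1   ]
hook 1 [0.4102 0.2913 0.1   ] [0.4082 0.2899 0.1   ]
hook 2 [0.6168 0.2847 0.1   ] [0.6117 0.2776 0.1   ]
jar 0 [ 0.7532 -0.1159  0.    ] [ 0.7553 -0.1105  0.    ]
clock 0 [0.7692 0.0736 0.    ] [0.7566 0.0821 0.    ]
rack 0 [0.5089 0.2963 0.    ] [0.5039 0.3045 0.    ]
bed 0 [ 0.6142 -0.0128  0.    ] [ 0.603  -0.0063  0.    ]
turq 0 [0.762  0.3002 0.    ] [0.7504 0.3163 0.    ]
[[ 0.0009 -0.9717 -0.2363  0.0654]
 [ 1.      0.0008  0.0001  0.0003]
 [ 0.0001 -0.2363  0.9717 -0.1703]
 [ 0.      0.      0.      1.    ]] 312.45110075257725 [[ 0.9697  0.2442 -0.    ]
 [ 0.2442 -0.9697  0.    ]
 [-0.     -0.     -1.    ]] 0.0188
```

>>> send_rows(offset=[[0.6,1.0,1],[1,2,2],[1.5,3,3],[2,4,3.6],[2,4,3.6]], twist=[[0,0,-0.8],[0,0,-1.76],[0,0,-1.76],[0,0,-1.76],[0,0,-1.76]])

```text
clock: 1.8
tcp_pos: [0.2337, -0.4442, 0.3603]
tcp_rot: [[1.0, 0.002, 0.001], [0.002, -1.0, -0.002], [0.001, 0.002, -1.0]]
ft_force: [0.7, -0.2, 0.4]
width: 0.0914
finger_force: 0.0
```

>>> send_rows(offset=[[0.5,1.0,0],[1,2,0],[1.5,3,0],[2,4,0],[2.2,4.5,0]], twist=[[0,0,0],[0,0,0],[0,0,0],[0,0,0],[0,0,0]])

```text
clock: 2.3
tcp_pos: [0.3215, -0.2633, 0.3581]
tcp_rot: [[1.0, 0.003, 0.001], [0.003, -1.0, 0.0], [0.001, -0.0, -1.0]]
ft_force: [0.3, 0.4, -0.1]
width: 0.0909
finger_force: 0.0
```

>>> send_rows(offset=[[0.5,1.0,0],[1,2,0.3],[1.5,3,0.5],[2,4,1],[2.2,5,1.4]], twist=[[0,0,0],[0,0,0],[0,0,0],[0,0,0],[0,0,0]])

```text
clock: 2.8
tcp_pos: [0.4097, -0.0643, 0.4148]
tcp_rot: [[1.0, 0.001, 0.001], [0.001, -1.0, -0.0], [0.001, 0.0, -1.0]]
ft_force: [0.3, 0.1, 0.7]
width: 0.0908
finger_force: 0.0
```

>>> send_rows(offset=[[0.3,0.7,0],[0.6,1.4,0],[0.8,2.2,0],[0.8,2.2,0],[0.8,2.2,0]], twist=[[0,0,0],[0,0,0],[0,0,0],[0,0,0],[0,0,0]])

```text
clock: 3.3
tcp_pos: [0.4406, 0.0223, 0.4139]
tcp_rot: [[1.0, 0.003, -0.0], [0.003, -1.0, -0.0], [-0.0, 0.0, -1.0]]
ft_force: [-0.6, -0.3, -0.2]
width: 0.0912
finger_force: 0.0
```

Run:
```python
from h import *
s=sense();print(s['tcp_pos'],s['tcp_rot'],s['q'])
C=cam('wrist');a=snapshot('wrist');cv2.imwrite('pics/w1.png',cv2.resize(a,(800,600)))
for t,z in[('bed',0),('hook_rack',0),('block_0',0),('block_0_back',.06),('weight_0',.04),('jar_lidded',0),('clock',0),('card_0',.015),('hook_0',.1)]:
    for r in spot_point('wrist',t)[:5]: print(t,np.round(r['point'],1),round(r['score'],2),onz(C,r['point'],z))
```

```text
[0.4406 0.0223 0.4139] [[ 1.      0.0027 -0.0002]
 [ 0.0027 -1.     -0.0002]
 [-0.0002  0.0002 -1.    ]] [-4.8549  4.2515 80.9343 -0.0124 94.8218 84.9875]
bed [ 57.2 267.5] 0.71 [ 0.6045 -0.0016  0.    ]
hook_rack [117.3  96.6] 0.91 [0.5015 0.3079 0.    ]
hook_rack [ 56.9 268.8] 0.72 [ 0.605  -0.0039  0.    ]
block_0 [134.2 269.4] 0.98 [ 0.4724 -0.007   0.    ]
block_0 [150.9 331.4] 0.63 [ 0.4421 -0.1231  0.    ]
block_0 [124.3 199.1] 0.57 [0.4897 0.1219 0.    ]
block_0_back [123.5 198.2] 0.6 [0.4927 0.1131 0.06  ]
block_0_back [ 58.3 270.2] 0.58 [ 0.5929 -0.0034  0.06  ]
block_0_back [137.9 194. ] 0.55 [0.4693 0.1209 0.06  ]
weight_0 [53.2 87.6] 0.82 [0.6028 0.2912 0.04  ]
weight_0 [116.9  96.6] 0.71 [0.5025 0.2882 0.04  ]
weight_0 [170.1 103.7] 0.71 [0.4113 0.2862 0.04  ]
weight_0 [118.9  77.3] 0.33 [0.4991 0.3214 0.04  ]
weight_0 [115.2  99.3] 0.29 [0.5053 0.2833 0.04  ]
jar_lidded [41.2 69.8] 0.23 [0.629  0.3393 0.    ]
card_0 [ 97.8 338.1] 0.94 [ 0.5363 -0.1253  0.015 ]
card_0 [ 96.8 202.9] 0.72 [0.5372 0.1109 0.015 ]
card_0 [ 97.6 265.5] 0.68 [0.5362 0.0016 0.015 ]
hook_0 [43.5 70.6] 0.73 [0.6049 0.2843 0.1   ]
hook_0 [116.2  79.5] 0.7 [0.5038 0.2845 0.1   ]
hook_0 [176.9  82.4] 0.63 [0.4107 0.2919 0.1   ]
hook_0 [122.2 197.8] 0.28 [0.4957 0.1066 0.1   ]
```

View pics/w1.png

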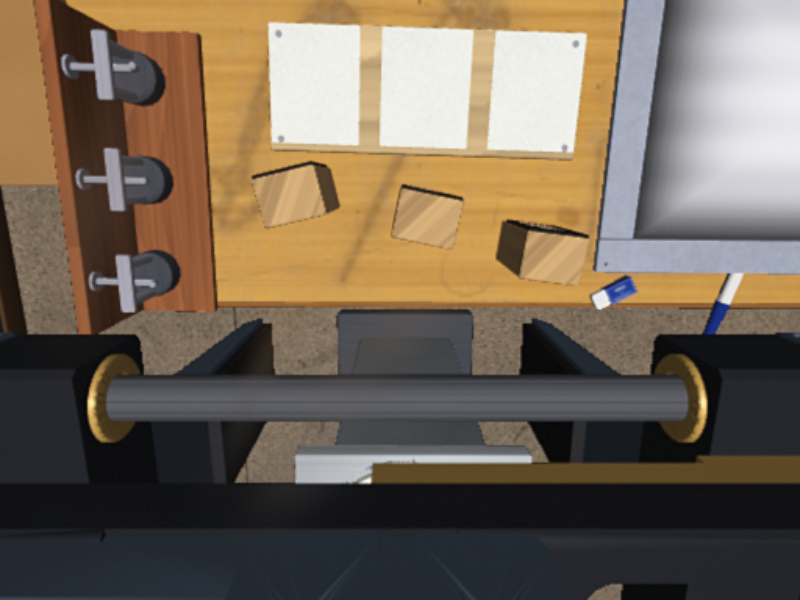

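The wrist view shows the bed's near edge at (271,150)-(574,158). The block tops are at about (290,195), (428,217) and (550,253), each yawed a little. The three grey weights hang at (110,65), (120,180) and (130,283). Next is a close crop for the corners.

Run:
```python
from h import *
a=snapshot('wrist');cv2.imwrite('pics/w2.png',cv2.resize(a[85:190,155:385],None,fx=3.45,fy=3.45,interpolation=cv2.INTER_CUBIC))
```

```text
(no output)
```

View pics/w2.png

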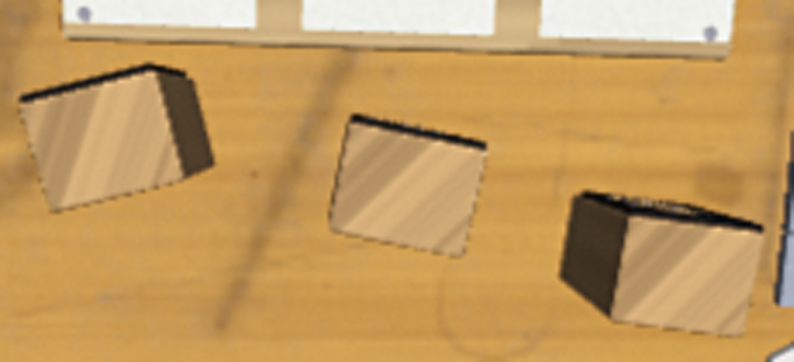

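Run:
```python
from h import *
C=cam('wrist')
f=lambda p,z:onz(C,(p[1]/3.45+85,p[0]/3.45+155),z)
Q={0:[(20,100),(150,68),(184,178),(52,211)],1:[(350,119),(486,149),(463,256),(330,230)],2:[(626,213),(762,230),(742,335),(612,318)]}
for i,q in Q.items():
    w=np.array([f(p,.12)[:2] for p in q]);u=(w[0]-w[1])+(w[3]-w[2]);v=(w[0]-w[3])+(w[1]-w[2])
    print(i,w.mean(0),'sizes',np.linalg.norm(u)/2,np.linalg.norm(v)/2,'yaw',np.degrees(np.arctan2(-u[0],u[1])),np.degrees(np.arctan2(v[1],v[0])))
e=np.array([f(p,.015) for p in[(63,37),(727,55)]]);print(e,np.linalg.norm(e[0]-e[1]),np.degrees(np.arctan2(-(e[0]-e[1])[0],(e[0]-e[1])[1])))
c=np.array([f(p,.015) for p in [(257,26),(302,27),(495,34),(540,38)]]);print(c)
```

```text
0 [0.4915 0.1222] sizes 0.05753218167870395 0.04704331338997449 yaw 13.581386586502152 14.25607491759653
1 [ 0.4712 -0.0071] sizes 0.058679835710550056 0.046732189987596505 yaw -11.500622436516117 -10.39377222716881
2 [ 0.4347 -0.1285] sizes 0.05876812594800959 0.046123931343580324 yaw -7.186830466771721 -4.771264262358246
[[ 0.5392  0.1619  0.015 ]
 [ 0.531  -0.1747  0.015 ]] 0.33673342762937236 -1.401118503386545
[[ 0.5447  0.0637  0.015 ]
 [ 0.5442  0.041   0.015 ]
 [ 0.541  -0.0566  0.015 ]
 [ 0.5391 -0.0794  0.015 ]]
```

>>> send_rows(offset=[[0.4,-0.4,-1.2],[0.76,-0.73,-2.4],[0.76,-0.73,-3.6],[0.76,-0.73,-4.8],[0.76,-0.73,-5.9]], twist=[[0,0,-0.7],[0,0,-1.37],[0,0,-1.37],[0,0,-1.37],[0,0,-1.37]], fingers=-1)

```text
clock: 4.35
tcp_pos: [0.4706, -0.0074, 0.1759]
tcp_rot: [[0.982, -0.189, -0.0], [-0.189, -0.982, 0.0], [-0.0, 0.0, -1.0]]
ft_force: [0.6, -0.0, -0.5]
width: 0.0914
finger_force: 0.0
```

>>> send_rows(offset=[[0,0,-0.4],[0,0,-0.4],[0,0,-0.4]], twist=[[0,0,0],[0,0,0],[0,0,0]])

```text
clock: 4.65
tcp_pos: [0.4715, -0.0073, 0.1625]
tcp_rot: [[0.982, -0.189, 0.0], [-0.189, -0.982, -0.0], [0.0, -0.0, -1.0]]
ft_force: [0.4, 0.5, -0.2]
width: 0.0913
finger_force: 0.0
```

Run:
```python
from h import *
s=sense();print(s['tcp_pos'],s['tcp_rot'])
C=cam('wrist');a=snapshot('wrist')
c=np.array(s['tcp_pos']);R=np.array(s['tcp_rot'])
# predicted outline of block_1 top
for d in[(.025,.03),(.025,-.03),(-.025,-.03),(-.025,.03)]:
    a_=np.radians(-10.9);r=np.array([[np.cos(a_),-np.sin(a_)],[np.sin(a_),np.cos(a_)]])@d
    p=proj(C,[.471+r[0],-.007+r[1],.12]);cv2.circle(a,tuple(int(v) for v in p),3,(0,0,255),-1)
cv2.imwrite('pics/w3.png',a)
```

```text
[ 0.4715 -0.0073  0.1625] [[ 0.982  -0.1891  0.0004]
 [-0.1891 -0.982  -0.    ]
 [ 0.0004 -0.     -1.    ]]
```

View pics/w3.png

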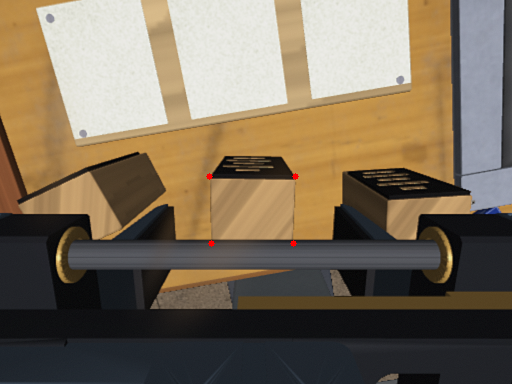

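The block top projects onto its seen outline at (253,210), so the model fits. I'll grip and drag block_1 now.

>>> send_rows(offset=[[0,0,-0.8],[0,0,-1.6],[0,0,-2.4],[0,0,-2.6],[0,0,-2.6]], twist=[[0,0,0],[0,0,0],[0,0,0],[0,0,0],[0,0,0]])

```text
clock: 5.2
tcp_pos: [0.4714, -0.0073, 0.0583]
tcp_rot: [[0.982, -0.189, -0.0], [-0.189, -0.982, 0.0], [-0.0, 0.0, -1.0]]
ft_force: [0.8, -0.8, 0.5]
width: 0.091
finger_force: 0.0
```

>>> send_rows(offset=[[0,0,0],[0,0,0],[0,0,0],[0,0,0],[0,0,0]], twist=[[0,0,0],[0,0,0],[0,0,0],[0,0,0],[0,0,0]], fingers=1, squeeze=20)

```text
clock: 5.7
tcp_pos: [0.4714, -0.0072, 0.0585]
tcp_rot: [[0.982, -0.189, 0.001], [-0.189, -0.982, -0.0], [0.001, -0.0, -1.0]]
ft_force: [-1.3, 1.3, 10.4]
width: 0.0602
finger_force: 20.0
```

>>> send_rows(offset=[[0.15,0,0],[0.3,0,0],[0.45,0,0],[0.6,0,0],[0.75,0,0]], twist=[[0,0,0.2],[0,0,0.45],[0,0,0.7],[0,0,0.95],[0,0,1.19]])

```text
clock: 6.2
tcp_pos: [0.5001, -0.0072, 0.0581]
tcp_rot: [[1.0, -0.023, -0.002], [-0.023, -1.0, 0.0], [-0.002, -0.0, -1.0]]
ft_force: [-5.2, -0.4, 7.8]
width: 0.0602
finger_force: 20.0
```

>>> send_rows(offset=[[0.1,0,0],[0.2,0,0],[0.32,0,0],[0.32,0,0],[0.32,0,0]], twist=[[0,0,0],[0,0,0],[0,0,0],[0,0,0],[0,0,0]])

```text
clock: 6.7
tcp_pos: [0.5138, -0.0072, 0.058]
tcp_rot: [[1.0, -0.024, 0.0], [-0.024, -1.0, 0.0], [0.0, -0.0, -1.0]]
ft_force: [-0.2, 0.5, 2.7]
width: 0.06
finger_force: 20.0
```

Run:
```python
from h import *
s=sense();print(s['tcp_pos'],s['tcp_rot'],s['ft_force'])
a=snapshot('wrist');b=snapshot('scene')
cv2.imwrite('pics/w4.png',np.hstack([cv2.resize(a[:288],(400,225)),cv2.resize(b[130:280,200:400],(400,300))[:225]]))
```

```text
[ 0.5138 -0.0072  0.058 ] [[ 0.9997 -0.0241  0.0001]
 [-0.0241 -0.9997  0.    ]
 [ 0.0001 -0.     -1.    ]] [-0.1533  0.5081  2.687 ]
```

View pics/w4.png

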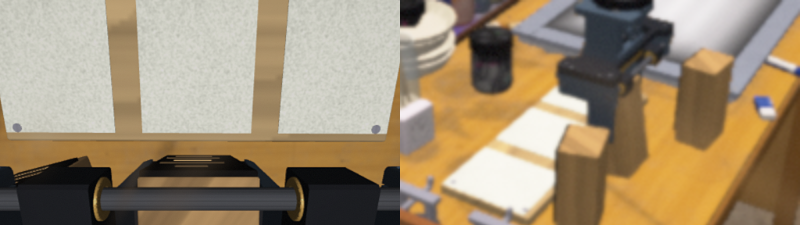

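The block leans, with its foot about 12 mm short: the front face bottom is at row 156 and the bed edge at 140 in the left half. I'll drag on 12 mm, release, and back off.

>>> send_rows(offset=[[0.1,0,0],[0.2,0,0],[0.3,0,0],[0.3,0,0],[0.3,0,0]], twist=[[0,0,0],[0,0,0],[0,0,0],[0,0,0],[0,0,0]])

```text
clock: 7.3
tcp_pos: [0.5258, -0.0072, 0.0579]
tcp_rot: [[1.0, -0.024, -0.0], [-0.024, -1.0, 0.0], [-0.0, -0.0, -1.0]]
ft_force: [-1.1, -0.1, 3.4]
width: 0.0599
finger_force: 20.0
```

>>> send_rows(offset=[[0,0,0],[0,0,0],[0,0,0],[0,0,0],[0,0,0]], twist=[[0,0,0],[0,0,0],[0,0,0],[0,0,0],[0,0,0]], fingers=-1)

```text
clock: 7.8
tcp_pos: [0.5259, -0.0073, 0.0579]
tcp_rot: [[1.0, -0.024, 0.0], [-0.024, -1.0, -0.0], [0.0, 0.0, -1.0]]
ft_force: [0.1, -0.3, -0.4]
width: 0.0911
finger_force: 0.0
```

>>> send_rows(offset=[[0,0,1],[0,0,2],[0,0,2.6],[0,0,2.6],[0,0,2.6]], twist=[[0,0,0],[0,0,0],[0,0,0],[0,0,0],[0,0,0]])

```text
clock: 8.3
tcp_pos: [0.526, -0.0073, 0.1621]
tcp_rot: [[1.0, -0.024, 0.001], [-0.024, -1.0, -0.0], [0.001, 0.0, -1.0]]
ft_force: [0.5, 0.1, -0.4]
width: 0.0911
finger_force: 0.0
```

```bash
cat >> h.py <<'E'
def rot(y):
    y=np.radians(y); return np.array([[np.cos(y),-np.sin(y)],[np.sin(y),np.cos(y)]])
def draw(a,C,x,y,yaw,col=(0,0,255)):
    for z in(0,.12):
        p=[proj(C,[*(np.array([x,y])+rot(yaw)@d),z]) for d in[(.025,.03),(.025,-.03),(-.025,-.03),(-.025,.03)]]
        cv2.polylines(a,[np.int32(np.round(p))],True,col if z else (0,255,0),1)
def edge(a,C):
    cv2.polylines(a,[np.int32([proj(C,q) for q in[(.5396,.1635,.015),(.5315,-.1765,.015)]])],False,(255,0,0),1)
E
python3 - <<'E'
from h import *
s=sense();print(s['tcp_pos'],s['ft_force'])
C=cam('wrist');a=snapshot('wrist');draw(a,C,.5106,-.007,-1.4);edge(a,C)
cv2.imwrite('pics/w5.png',a[:300])
E
```

```text
[ 0.526  -0.0073  0.1621] [ 0.5234  0.1141 -0.4362]
```

View pics/w5.png

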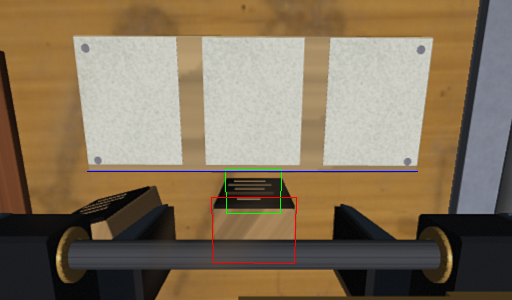

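The blue edge and the cards fit. Block_1 is square and centred at (253,210) but still about 8 mm short (drawn outline row 197, actual 209). I'll seat it from behind with shut fingers.

>>> send_rows(offset=[[-1,0,0],[-2,0,0],[-2,0,0],[-2,0,-1],[-2,0,-2]], twist=[[0,0,0],[0,0,0],[0,0,0],[0,0,0],[0,0,0]], fingers=1)

```text
clock: 8.85
tcp_pos: [0.4463, -0.0074, 0.081]
tcp_rot: [[1.0, -0.024, 0.002], [-0.024, -1.0, -0.0], [0.002, 0.0, -1.0]]
ft_force: [1.9, -0.8, -0.6]
width: 0.054
finger_force: 0.0
```

>>> send_rows(offset=[[0,0,-0.8],[0,0,-0.8],[0.1,0,-0.8],[0.2,0,-0.8],[0.3,0,-0.8]], twist=[[0,0,0],[0,0,0],[0,0,0],[0,0,0],[0,0,0]])

```text
clock: 9.35
tcp_pos: [0.4593, -0.0074, 0.0512]
tcp_rot: [[1.0, -0.024, 0.003], [-0.024, -1.0, -0.0], [0.003, 0.0, -1.0]]
ft_force: [0.8, -0.3, 1.1]
width: 0.0139
finger_force: 0.0
```

>>> send_rows(offset=[[0.08,0,0],[0.16,0,0],[0.24,0,0],[0.32,0,0],[0.32,0,0]], twist=[[0,0,0],[0,0,0],[0,0,0],[0,0,0],[0,0,0]])

```text
clock: 9.85
tcp_pos: [0.4714, -0.0073, 0.05]
tcp_rot: [[1.0, -0.024, 0.001], [-0.024, -1.0, -0.0], [0.001, 0.0, -1.0]]
ft_force: [-0.4, 0.4, 0.3]
width: 0.0005
finger_force: 0.4
```

Run:
```python
from h import *
s=sense();print(s['tcp_pos'],s['ft_force'],s['width'])
C=cam('wrist');a=snapshot('wrist');draw(a,C,.5106,-.007,-1.4);edge(a,C);b=snapshot('scene')
cv2.imwrite('pics/w6.png',np.hstack([a[:250],cv2.resize(b[130:255,220:364],(288,250))]))
```

```text
[ 0.4714 -0.0073  0.05  ] [-0.4334  0.4468  0.2611] 0.00046232186434174924
```

View pics/w6.png

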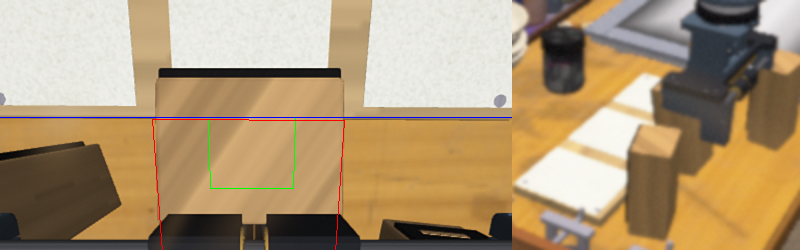

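The block tilts a few degrees forward (top front at row 75, against 118 seated), so its foot is about at the edge. I'll back off, rise, and push it over.

>>> send_rows(offset=[[-0.15,0,0],[-0.35,0,0],[-0.35,0,0.6],[-0.35,0,1.3],[-0.35,0,1.3]], twist=[[0,0,0],[0,0,0],[0,0,0],[0,0,0],[0,0,0]])

```text
clock: 10.45
tcp_pos: [0.4574, -0.0074, 0.1043]
tcp_rot: [[1.0, -0.024, 0.004], [-0.024, -1.0, -0.001], [0.004, 0.0, -1.0]]
ft_force: [-0.8, -0.0, -0.7]
width: 0.0001
finger_force: 0.0
```

>>> send_rows(offset=[[0.25,0,0],[0.5,0,0],[0.75,0,0],[1,0,0],[1.25,0,0]], twist=[[0,0,0],[0,0,0],[0,0,0],[0,0,0],[0,0,0]])

```text
clock: 10.95
tcp_pos: [0.5076, -0.0072, 0.1014]
tcp_rot: [[1.0, -0.024, -0.001], [-0.024, -1.0, 0.0], [-0.001, -0.0, -1.0]]
ft_force: [-0.2, -0.8, -0.4]
width: 0.0002
finger_force: 0.0
```

>>> send_rows(offset=[[0.25,0,0],[0.5,-0.02,0],[0.75,-0.02,0],[1,-0.04,0],[1.1,-0.04,0]], twist=[[0,0,0],[0,0,0],[0,0,0],[0,0,0],[0,0,0]])

```text
clock: 11.45
tcp_pos: [0.5519, -0.009, 0.1019]
tcp_rot: [[1.0, -0.024, 0.001], [-0.024, -1.0, -0.0], [0.001, 0.0, -1.0]]
ft_force: [-0.1, 0.4, 0.3]
width: 0.0005
finger_force: 0.0
```

>>> send_rows(offset=[[-0.4,0,1],[-0.8,0,2.5],[-1,0,3.5],[-1,0,3.5],[-1,0,3.5]], twist=[[0,0,0],[0,0,0],[0,0,0],[0,0,0],[0,0,0]], fingers=-1)

```text
clock: 11.95
tcp_pos: [0.5111, -0.009, 0.2433]
tcp_rot: [[1.0, -0.024, 0.003], [-0.024, -1.0, -0.0], [0.003, 0.0, -1.0]]
ft_force: [0.4, -0.0, 0.1]
width: 0.0374
finger_force: 0.0
```

Run:
```python
from h import *
s=sense();print(s['tcp_pos'],s['ft_force'],s['width'])
C=cam('wrist');a=snapshot('wrist');edge(a,C)
for x,z in((.5206,.065),):
    p=[proj(C,[x+dx,-.007+dy,z]) for dx,dy in[(0,.03),(0,-.03),(.12,-.03),(.12,.03)]]
    cv2.polylines(a,[np.int32(p)],True,(0,0,255),1)
cv2.imwrite('pics/w7.png',a[:300])
```

```text
[ 0.5111 -0.009   0.2433] [ 0.3834 -0.0046  0.0501] 0.03737918008871994
```

View pics/w7.png

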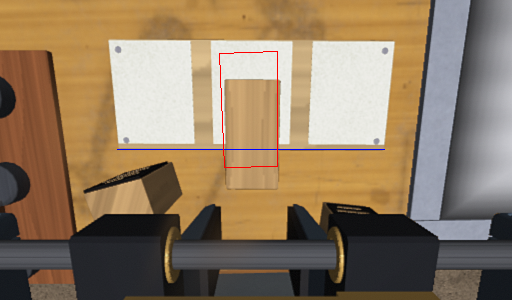

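Block_1 lies straight and centred on its card (columns 225-279), but its foot overhangs about 40 mm: foot row 188, against 166 for the drawn goal. I'll nudge its foot end forward.

>>> send_rows(offset=[[-1,0,0],[-1.45,0.04,-1],[-1.45,0.04,-2],[-1.45,0.04,-3],[-1.45,0.04,-4]], twist=[[0,0,0],[0,0,0],[0,0,0],[0,0,0],[0,0,0]], fingers=1)

```text
clock: 12.5
tcp_pos: [0.4516, -0.0071, 0.0795]
tcp_rot: [[1.0, -0.024, -0.002], [-0.024, -1.0, 0.0], [-0.002, -0.0, -1.0]]
ft_force: [1.0, 0.4, -0.2]
width: 0.0074
finger_force: 0.0
```

>>> send_rows(offset=[[0,0,-1],[0,0,-1.1],[0.2,0,-1.1],[0.4,0,-1.1],[0.6,0,-1.1]], twist=[[0,0,0],[0,0,0],[0,0,0],[0,0,0],[0,0,0]])

```text
clock: 13.0
tcp_pos: [0.4787, -0.0074, 0.0395]
tcp_rot: [[1.0, -0.024, 0.003], [-0.024, -1.0, -0.0], [0.003, 0.0, -1.0]]
ft_force: [0.9, -1.0, -0.3]
width: 0.0007
finger_force: 0.0
```

>>> send_rows(offset=[[0.15,0,0],[0.3,0,0],[0.45,0,0],[0.6,0,0],[0.66,0,0]], twist=[[0,0,0],[0,0,0],[0,0,0],[0,0,0],[0,0,0]])

```text
clock: 13.5
tcp_pos: [0.5038, -0.0073, 0.038]
tcp_rot: [[1.0, -0.024, 0.0], [-0.024, -1.0, -0.0], [0.0, 0.0, -1.0]]
ft_force: [-2.3, -0.8, 2.0]
width: 0.0004
finger_force: 1.2
```

>>> send_rows(offset=[[-0.4,0,0],[-0.8,0,1],[-0.8,0,2],[-0.8,0,3],[-0.8,0,4]], twist=[[0,0,0],[0,0,0],[0,0,0],[0,0,0],[0,0,0]], fingers=-1)

```text
clock: 14.0
tcp_pos: [0.471, -0.0073, 0.1997]
tcp_rot: [[1.0, -0.024, 0.0], [-0.024, -1.0, -0.0], [0.0, 0.0, -1.0]]
ft_force: [-0.5, -0.4, -0.2]
width: 0.0379
finger_force: 0.0
```

>>> send_rows(offset=[[0,0,0.8],[0,0,1.2],[0,0,1.2]], twist=[[0,0,0],[0,0,0],[0,0,0]])

```text
clock: 14.3
tcp_pos: [0.4725, -0.0074, 0.2481]
tcp_rot: [[1.0, -0.024, 0.005], [-0.024, -1.0, -0.001], [0.005, 0.0, -1.0]]
ft_force: [-0.9, -0.4, -0.3]
width: 0.062
finger_force: 0.0
```

```bash
cat >> h.py <<'E'
def lie(C,a):
    # tan blobs of lying block tops (z=.065): oriented box from hsv mask around given window
    pass
def lying(a,C,x,y,yaw=-1.4,col=(0,0,255)):
    p=[proj(C,[*(np.array([x,y])+rot(yaw)@d),.065]) for d in[(0,.03),(0,-.03),(.12,-.03),(.12,.03)]]
    cv2.polylines(a,[np.int32(np.round(p))],True,col,1)
E
python3 - <<'E'
from h import *
s=sense();print(s['tcp_pos'],s['ft_force'],s['width'])
C=cam('wrist');a=snapshot('wrist');edge(a,C);lying(a,C,.5206,-.007);draw(a,C,.491,.122,13.9);draw(a,C,.437,-.127,-6)
cv2.imwrite('pics/w8.png',a[:300])
E
```

```text
[ 0.4725 -0.0074  0.2481] [-0.905  -0.361  -0.2804] 0.061957872429466515
```

View pics/w8.png

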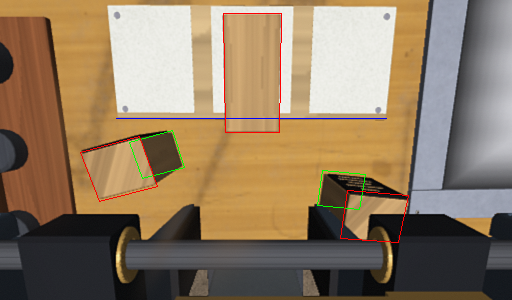

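Block_1 now matches its goal outline. Next is block_0: grip, drag, release.

>>> send_rows(offset=[[0.1,0.8,0],[0.2,1.6,0],[0.3,2.4,-0.5],[0.46,3.24,-1.2],[0.46,3.24,-2.2]], twist=[[0,0,0.5],[0,0,1],[0,0,1.5],[0,0,1.91],[0,0,1.91]], fingers=-1)

```text
clock: 14.85
tcp_pos: [0.4904, 0.1255, 0.1567]
tcp_rot: [[0.97, 0.245, 0.002], [0.245, -0.97, 0.001], [0.002, -0.0, -1.0]]
ft_force: [0.8, -0.3, -1.0]
width: 0.0911
finger_force: 0.0
```

>>> send_rows(offset=[[0,0,0],[0,0,-0.8],[0,0,-1.6],[0,0,-2.5],[0,0,-2.5]], twist=[[0,0,0],[0,0,0],[0,0,0],[0,0,0],[0,0,0]])

```text
clock: 15.35
tcp_pos: [0.4874, 0.1214, 0.0556]
tcp_rot: [[0.971, 0.239, -0.006], [0.239, -0.971, -0.001], [-0.006, -0.001, -1.0]]
ft_force: [-1.7, 0.9, 0.0]
width: 0.0912
finger_force: 0.0
```

>>> send_rows(offset=[[0,0,0],[0,0,0],[0,0,0],[0,0,0],[0,0,0]], twist=[[0,0,0],[0,0,0],[0,0,0],[0,0,0],[0,0,0]], fingers=1, squeeze=20)

```text
clock: 15.85
tcp_pos: [0.49, 0.1224, 0.0589]
tcp_rot: [[0.971, 0.24, 0.002], [0.24, -0.971, 0.0], [0.002, 0.0, -1.0]]
ft_force: [-2.1, -0.2, 12.2]
width: 0.0598
finger_force: 20.0
```

>>> send_rows(offset=[[0.1,-0.05,0],[0.2,-0.1,0],[0.3,-0.15,0],[0.4,-0.19,0],[0.5,-0.22,0]], twist=[[0,0,-0.38],[0,0,-0.76],[0,0,-1.15],[0,0,-1.53],[0,0,-1.91]])

```text
clock: 16.35
tcp_pos: [0.5087, 0.114, 0.0589]
tcp_rot: [[1.0, -0.026, -0.001], [-0.026, -1.0, 0.001], [-0.001, -0.001, -1.0]]
ft_force: [-9.2, 6.0, 20.3]
width: 0.0602
finger_force: 20.0
```

>>> send_rows(offset=[[0.15,0,0],[0.3,0,0],[0.45,0,0],[0.55,0,0],[0.55,0,0]], twist=[[0,0,0],[0,0,0],[0,0,0],[0,0,0],[0,0,0]])

```text
clock: 16.85
tcp_pos: [0.5314, 0.1134, 0.0584]
tcp_rot: [[1.0, -0.024, -0.0], [-0.024, -1.0, -0.0], [-0.0, 0.0, -1.0]]
ft_force: [-2.5, -1.0, 6.8]
width: 0.0603
finger_force: 20.0
```

>>> send_rows(offset=[[0,0,0],[0,0,0],[0,0,0],[0,0,0],[0,0,0]], twist=[[0,0,0],[0,0,0],[0,0,0],[0,0,0],[0,0,0]], fingers=-1)

```text
clock: 17.35
tcp_pos: [0.5315, 0.1136, 0.0579]
tcp_rot: [[1.0, -0.024, -0.0], [-0.024, -1.0, -0.0], [-0.0, 0.0, -1.0]]
ft_force: [-0.4, -0.7, -0.6]
width: 0.0909
finger_force: 0.0
```

>>> send_rows(offset=[[0,0,1],[0,0,2],[0,0,2.6],[0,0,2.6],[0,0,2.6]], twist=[[0,0,0],[0,0,0],[0,0,0],[0,0,0],[0,0,0]])

```text
clock: 17.85
tcp_pos: [0.5315, 0.1135, 0.162]
tcp_rot: [[1.0, -0.024, 0.001], [-0.024, -1.0, 0.0], [0.001, -0.0, -1.0]]
ft_force: [-0.1, 0.9, -0.4]
width: 0.0912
finger_force: 0.0
```

```bash
cat >> h.py <<'E'
def topbox(cam_name,a,C,near,z,lyingq=False):
    """block mask nearest 'near' (col,row); return tan-top corners back-projected"""
    best=min(trace(cam_name,'block_0'),key=lambda r:np.hypot(r['point'][1]-near[0],r['point'][0]-near[1]))
    m=best['mask'];v=cv2.cvtColor(a,cv2.COLOR_BGR2HSV)[...,2]
    mm=(m&(v>115)).astype(np.uint8);mm=cv2.morphologyEx(mm,cv2.MORPH_OPEN,np.ones((3,3)))
    n,l,st,_=cv2.connectedComponentsWithStats(mm);k=1+st[1:,4].argmax()
    c=cv2.findContours((l==k).astype(np.uint8),cv2.RETR_EXTERNAL,cv2.CHAIN_APPROX_NONE)[0][0][:,0,:]
    w=np.array([onz(C,(p[1],p[0]),z)[:2] for p in c],np.float32)
    return cv2.minAreaRect(w*1000),w
E
python3 - <<'E'
from h import *
s=sense();print(s['tcp_pos'],s['ft_force'],s['width'])
C=cam('wrist');a=snapshot('wrist');near=proj(C,(.513,.113,.12))
r,w=topbox('wrist',a,C,near,.12);print(r,w[:,0].max(),w[:,1].mean())
draw(a,C,.513,.113,-1.4);edge(a,C);cv2.imwrite('pics/w9.png',a[:300])
E
```

```text
[0.5315 0.1135 0.162 ] [-0.0958  0.9005 -0.3593] 0.09116677228001542
((522.2413940429688, 113.2816162109375), (60.672386169433594, 24.95184898376465), 88.67301177978516) 0.53539723 0.11350431
```

View pics/w9.png

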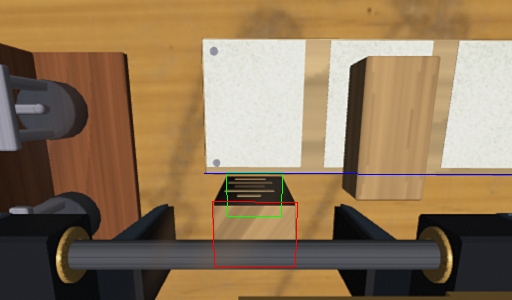

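Block_0 stands square at the edge (front at x 0.535, y 0.113). I'll tip it, then nudge its foot end.

>>> send_rows(offset=[[-1,0,0],[-1.9,0.05,0],[-1.9,0.05,0],[-1.9,0.05,-0.8],[-1.9,0.05,-1.5]], twist=[[0,0,0],[0,0,0],[0,0,0],[0,0,0],[0,0,0]], fingers=1)

```text
clock: 18.45
tcp_pos: [0.4556, 0.1156, 0.1008]
tcp_rot: [[1.0, -0.024, 0.001], [-0.024, -1.0, 0.0], [0.001, -0.0, -1.0]]
ft_force: [1.0, -0.1, 0.2]
width: 0.0543
finger_force: 0.0
```

>>> send_rows(offset=[[0,0,0],[0.25,0,0],[0.5,0,0],[0.75,0,0],[1,-0.02,0]], twist=[[0,0,0],[0,0,0],[0,0,0],[0,0,0],[0,0,0]])

```text
clock: 18.95
tcp_pos: [0.4973, 0.1148, 0.1027]
tcp_rot: [[1.0, -0.024, 0.002], [-0.024, -1.0, 0.0], [0.002, -0.0, -1.0]]
ft_force: [-0.6, -0.1, 0.2]
width: 0.014
finger_force: 0.1
```

>>> send_rows(offset=[[0.25,0,0],[0.5,0,0],[0.75,-0.02,0],[1,-0.02,0],[1.45,-0.04,0]], twist=[[0,0,0],[0,0,0],[0,0,0],[0,0,0],[0,0,0]])

```text
clock: 19.45
tcp_pos: [0.5536, 0.1132, 0.1019]
tcp_rot: [[1.0, -0.024, -0.001], [-0.024, -1.0, -0.0], [-0.001, 0.0, -1.0]]
ft_force: [0.6, -0.0, 0.3]
width: 0.0002
finger_force: 0.0
```

>>> send_rows(offset=[[-0.5,0,0.3],[-1.5,0,0.5],[-2.5,0.04,0.5],[-2.5,0.04,0],[-2.5,0.04,-1]], twist=[[0,0,0],[0,0,0],[0,0,0],[0,0,0],[0,0,0]])

```text
clock: 19.95
tcp_pos: [0.4551, 0.1151, 0.0635]
tcp_rot: [[1.0, -0.024, 0.006], [-0.024, -1.0, 0.001], [0.006, -0.001, -1.0]]
ft_force: [1.5, 1.0, -0.7]
width: 0.0004
finger_force: 0.0
```

>>> send_rows(offset=[[0,0,-0.55],[0.2,0,-0.55],[0.4,0,-0.55],[0.6,0,-0.55],[0.75,0,-0.55]], twist=[[0,0,0],[0,0,0],[0,0,0],[0,0,0],[0,0,0]])

```text
clock: 20.45
tcp_pos: [0.4856, 0.1148, 0.0411]
tcp_rot: [[1.0, -0.024, 0.003], [-0.024, -1.0, 0.0], [0.003, -0.0, -1.0]]
ft_force: [0.2, 0.4, 0.1]
width: 0.0002
finger_force: 0.0
```

Run:
```python
from h import *
s=sense();print(s['tcp_pos'],s['ft_force'],s['width'])
```

```text
[0.4856 0.1148 0.0411] [0.2304 0.3706 0.1128] 0.00020243014321760002
```

>>> send_rows(offset=[[0.12,0,0],[0.24,0,0],[0.36,0,0],[0.48,0,0],[0.5,0,0]], twist=[[0,0,0],[0,0,0],[0,0,0],[0,0,0],[0,0,0]])

```text
clock: 20.95
tcp_pos: [0.5041, 0.1147, 0.0399]
tcp_rot: [[1.0, -0.024, 0.0], [-0.024, -1.0, 0.0], [0.0, -0.0, -1.0]]
ft_force: [0.1, -0.1, 0.2]
width: 0.0006
finger_force: 0.0
```

>>> send_rows(offset=[[-0.4,0,0],[-0.8,0,1],[-0.8,0,2],[-0.8,0,3],[-0.8,0,4]], twist=[[0,0,0],[0,0,0],[0,0,0],[0,0,0],[0,0,0]], fingers=-1)

```text
clock: 21.45
tcp_pos: [0.4708, 0.1147, 0.2015]
tcp_rot: [[1.0, -0.024, -0.0], [-0.024, -1.0, -0.0], [-0.0, 0.0, -1.0]]
ft_force: [0.6, 0.1, -0.4]
width: 0.0374
finger_force: 0.0
```

>>> send_rows(offset=[[0,0,1.2],[0,0,1.2],[0,0,1.2]], twist=[[0,0,0],[0,0,0],[0,0,0]])

```text
clock: 21.75
tcp_pos: [0.4717, 0.1148, 0.2487]
tcp_rot: [[1.0, -0.024, 0.002], [-0.024, -1.0, 0.0], [0.002, -0.0, -1.0]]
ft_force: [-0.4, 1.0, -0.8]
width: 0.0617
finger_force: 0.0
```

Run:
```python
from h import *
s=sense();print(s['tcp_pos'],s['ft_force'],s['width'])
C=cam('wrist');a=snapshot('wrist')
for X in((.523,.113),(.5206,-.007)):
    near=proj(C,(X[0]+.06,X[1],.065)); r,w=topbox('wrist',a,C,near,.065);print(r,w[:,0].min(),w[:,0].max())
```

```text
[0.4717 0.1148 0.2487] [-0.3881  1.0278 -0.834 ] 0.06168198851922285
((587.5496826171875, 111.07835388183594), (61.36700439453125, 119.08528900146484), 89.13798522949219) 0.5276253 0.64749736
((580.3199462890625, -7.229835510253906), (59.18394470214844, 118.40766906738281), 88.64611053466797) 0.52052397 0.64014196
```

>>> send_rows(offset=[[-0.2,-1,0],[-0.4,-2,0],[-0.6,-3,0],[-0.75,-4,0],[-0.87,-5,0]], twist=[[0,0,-0.3],[0,0,-0.58],[0,0,-0.58],[0,0,-0.58],[0,0,-0.58]], fingers=-1)

```text
clock: 22.4
tcp_pos: [0.4355, -0.0865, 0.2468]
tcp_rot: [[0.995, -0.105, -0.002], [-0.105, -0.995, 0.001], [-0.002, -0.001, -1.0]]
ft_force: [1.2, 0.0, -0.1]
width: 0.0911
finger_force: 0.0
```

>>> send_rows(offset=[[0,-1.05,-0.3],[0,-1.05,-1],[0,-1.05,-1.7],[0,-1.05,-2.2],[0,-1.05,-2.2]], twist=[[0,0,0],[0,0,0],[0,0,0],[0,0,0],[0,0,0]])

```text
clock: 22.9
tcp_pos: [0.4345, -0.1265, 0.157]
tcp_rot: [[0.994, -0.105, -0.006], [-0.105, -0.994, 0.003], [-0.006, -0.002, -1.0]]
ft_force: [0.2, 0.3, 0.6]
width: 0.0911
finger_force: 0.0
```

>>> send_rows(offset=[[0,0,-0.8],[0,0,-1.7],[0,0,-2.55],[0,0,-2.55],[0,0,-2.55]], twist=[[0,0,0],[0,0,0],[0,0,0],[0,0,0],[0,0,0]])

```text
clock: 23.4
tcp_pos: [0.4367, -0.1272, 0.0586]
tcp_rot: [[0.995, -0.105, -0.001], [-0.105, -0.995, 0.0], [-0.001, -0.0, -1.0]]
ft_force: [-0.3, -0.5, 0.1]
width: 0.0913
finger_force: 0.0
```

>>> send_rows(offset=[[0,0,0],[0,0,0],[0,0,0],[0,0,0],[0,0,0]], twist=[[0,0,0],[0,0,0],[0,0,0],[0,0,0],[0,0,0]], fingers=1, squeeze=20)

```text
clock: 23.9
tcp_pos: [0.4372, -0.1276, 0.0585]
tcp_rot: [[0.994, -0.105, 0.001], [-0.105, -0.994, -0.001], [0.001, 0.001, -1.0]]
ft_force: [-0.9, -1.6, 12.3]
width: 0.06
finger_force: 19.9
```

>>> send_rows(offset=[[0.2,0,0],[0.4,0,0],[0.65,0,0],[0.9,0,0],[1.15,0,0]], twist=[[0,0,0.1],[0,0,0.25],[0,0,0.4],[0,0,0.5],[0,0,0.58]])

```text
clock: 24.4
tcp_pos: [0.4818, -0.1269, 0.0579]
tcp_rot: [[1.0, -0.023, -0.002], [-0.023, -1.0, 0.001], [-0.002, -0.001, -1.0]]
ft_force: [-6.0, -0.5, 4.9]
width: 0.0597
finger_force: 20.0
```

>>> send_rows(offset=[[0.25,0,0],[0.5,0,0],[0.75,0,0],[1,0,0],[1.1,0,0]], twist=[[0,0,0],[0,0,0],[0,0,0],[0,0,0],[0,0,0]])

```text
clock: 24.9
tcp_pos: [0.5267, -0.1271, 0.0579]
tcp_rot: [[1.0, -0.024, -0.001], [-0.024, -1.0, 0.0], [-0.001, -0.0, -1.0]]
ft_force: [-5.7, -0.6, 5.7]
width: 0.0603
finger_force: 20.0
```

>>> send_rows(offset=[[0,0,0],[0,0,0],[0,0,0],[0,0,0],[0,0,0]], twist=[[0,0,0],[0,0,0],[0,0,0],[0,0,0],[0,0,0]], fingers=-1)

```text
clock: 25.4
tcp_pos: [0.5266, -0.1273, 0.0579]
tcp_rot: [[1.0, -0.024, 0.0], [-0.024, -1.0, 0.0], [0.0, -0.0, -1.0]]
ft_force: [0.4, 0.0, -0.1]
width: 0.091
finger_force: 0.0
```

>>> send_rows(offset=[[0,0,1],[0,0,2],[0,0,2.6],[0,0,2.6],[0,0,2.6]], twist=[[0,0,0],[0,0,0],[0,0,0],[0,0,0],[0,0,0]])

```text
clock: 25.9
tcp_pos: [0.5267, -0.1273, 0.1621]
tcp_rot: [[1.0, -0.024, 0.001], [-0.024, -1.0, -0.0], [0.001, 0.0, -1.0]]
ft_force: [0.2, 0.2, -0.4]
width: 0.091
finger_force: 0.0
```

Run:
```python
from h import *
s=sense();print(s['tcp_pos'],s['ft_force'],s['width'])
C=cam('wrist');a=snapshot('wrist');near=proj(C,(.508,-.127,.12))
r,w=topbox('wrist',a,C,near,.12);print(r,w[:,0].max(),w[:,1].mean())
cv2.imwrite('pics/x.png',a)
```

```text
[ 0.5267 -0.1273  0.1621] [ 0.1785  0.1931 -0.3945] 0.09104896304893688
((515.5655517578125, -127.39653015136719), (59.756717681884766, 21.259536743164062), 88.65853881835938) 0.52613896 -0.12724586
```

>>> send_rows(offset=[[-1,0,0],[-2.05,0.05,0],[-2.05,0.05,0],[-2.05,0.05,-0.8],[-2.05,0.05,-1.5]], twist=[[0,0,0],[0,0,0],[0,0,0],[0,0,0],[0,0,0]], fingers=1)

```text
clock: 26.5
tcp_pos: [0.4446, -0.1253, 0.1008]
tcp_rot: [[1.0, -0.024, 0.0], [-0.024, -1.0, -0.0], [0.0, 0.0, -1.0]]
ft_force: [-0.3, 0.4, 0.2]
width: 0.0538
finger_force: 0.0
```

>>> send_rows(offset=[[0,0,0],[0.25,0,0],[0.5,0,0],[0.75,0,0],[1,-0.02,0]], twist=[[0,0,0],[0,0,0],[0,0,0],[0,0,0],[0,0,0]])

```text
clock: 27.0
tcp_pos: [0.4864, -0.1262, 0.1027]
tcp_rot: [[1.0, -0.024, 0.002], [-0.024, -1.0, -0.001], [0.002, 0.001, -1.0]]
ft_force: [-0.7, -0.9, -0.3]
width: 0.0143
finger_force: 0.1
```

>>> send_rows(offset=[[0.25,0,0],[0.5,0,0],[0.75,-0.02,0],[1,-0.02,0],[1.5,-0.04,0]], twist=[[0,0,0],[0,0,0],[0,0,0],[0,0,0],[0,0,0]])

```text
clock: 27.5
tcp_pos: [0.5446, -0.1275, 0.1018]
tcp_rot: [[1.0, -0.024, -0.001], [-0.024, -1.0, 0.0], [-0.001, -0.0, -1.0]]
ft_force: [-0.6, -0.1, 0.2]
width: 0.0005
finger_force: 0.0
```

>>> send_rows(offset=[[-0.5,0,0.3],[-1.5,0,0.5],[-2.5,0.04,0.5],[-2.5,0.04,0],[-2.5,0.04,-1]], twist=[[0,0,0],[0,0,0],[0,0,0],[0,0,0],[0,0,0]])

```text
clock: 28.0
tcp_pos: [0.4463, -0.1269, 0.0635]
tcp_rot: [[1.0, -0.025, 0.005], [-0.025, -1.0, -0.002], [0.005, 0.002, -1.0]]
ft_force: [1.7, -0.2, -0.5]
width: 0.0004
finger_force: 0.0
```

>>> send_rows(offset=[[0,0,-0.55],[0.2,0,-0.55],[0.4,0,-0.55],[0.6,0,-0.55],[0.8,0,-0.55]], twist=[[0,0,0],[0,0,0],[0,0,0],[0,0,0],[0,0,0]])

```text
clock: 28.5
tcp_pos: [0.4785, -0.1263, 0.0411]
tcp_rot: [[1.0, -0.024, 0.002], [-0.024, -1.0, -0.001], [0.002, 0.001, -1.0]]
ft_force: [0.4, 0.4, -0.4]
width: 0.0002
finger_force: 0.0
```

Run:
```python
from h import *
s=sense();print(s['tcp_pos'],s['ft_force'],s['width'])
```

```text
[ 0.4785 -0.1263  0.0411] [ 0.444   0.4415 -0.4155] 0.00021014042926044424
```

>>> send_rows(offset=[[0.12,0,0],[0.24,0,0],[0.36,0,0],[0.48,0,0],[0.58,0,0]], twist=[[0,0,0],[0,0,0],[0,0,0],[0,0,0],[0,0,0]])

```text
clock: 29.0
tcp_pos: [0.5002, -0.1261, 0.0399]
tcp_rot: [[1.0, -0.024, -0.0], [-0.024, -1.0, 0.0], [-0.0, -0.0, -1.0]]
ft_force: [-0.2, -0.2, 0.6]
width: 0.0004
finger_force: 0.2
```

>>> send_rows(offset=[[-0.4,0,0],[-0.8,0,1],[-0.8,0,2],[-0.8,0,3],[-0.8,0.5,4]], twist=[[0,0,0],[0,0,0],[0,0,0],[0,0,0],[0,0,0]], fingers=-1)

```text
clock: 29.5
tcp_pos: [0.4679, -0.1071, 0.2017]
tcp_rot: [[1.0, -0.026, 0.0], [-0.026, -1.0, -0.001], [0.0, 0.001, -1.0]]
ft_force: [0.5, -0.4, 0.3]
width: 0.0377
finger_force: 0.0
```

>>> send_rows(offset=[[0,0.8,0.8],[0,1.6,1.6],[0,2.4,2.4],[0,3.2,3.2],[0,4.1,3.5]], twist=[[0,0,0],[0,0,0],[0,0,0],[0,0,0],[0,0,0]])

```text
clock: 30.0
tcp_pos: [0.4686, 0.059, 0.343]
tcp_rot: [[1.0, -0.025, 0.004], [-0.025, -1.0, -0.0], [0.004, -0.0, -1.0]]
ft_force: [1.0, -0.3, -0.6]
width: 0.0773
finger_force: 0.0
```

>>> send_rows(offset=[[0,0,0],[0,0,0],[0,0,0]], twist=[[0,0,0],[0,0,0],[0,0,0]])

```text
clock: 30.3
tcp_pos: [0.4676, 0.0574, 0.3394]
tcp_rot: [[1.0, -0.024, -0.001], [-0.024, -1.0, -0.0], [-0.001, 0.0, -1.0]]
ft_force: [0.3, 0.3, -0.8]
width: 0.0914
finger_force: 0.0
```

Run:
```python
from h import *
s=sense();print(s['tcp_pos'],s['ft_force'],s['width'])
C=cam('wrist');a=snapshot('wrist')
for X in((.523,.113),(.5206,-.007),(.5177,-.127)):
    near=proj(C,(X[0]+.06,X[1],.065)); r,w=topbox('wrist',a,C,near,.065);print(r,w[:,0].min(),w[:,0].max())
for t,z in[('hook_0',.1),('weight_0',.04)]:
    for r in spot_point('wrist',t)[:4]:print(t,r['score'],np.round(r['point'],1),onz(C,r['point'],z))
edge(a,C)
cv2.imwrite('pics/w10.png',cv2.resize(a[:300],None,fx=1.5,fy=1.5))
```

```text
[0.4676 0.0574 0.3394] [ 0.2743  0.3004 -0.7794] 0.091353485530577
((587.855712890625, 111.77763366699219), (59.97145080566406, 119.9375991821289), 87.82442474365234) 0.52751386 0.6484256
((580.0393676757812, -8.061077117919922), (60.54857635498047, 118.53005981445312), 88.96690368652344) 0.52029973 0.6398174
((577.2128295898438, -127.85382080078125), (59.330108642578125, 118.24951934814453), 88.62947082519531) 0.51747733 0.63700247
hook_0 0.96 [212.1  84.4] [0.4093 0.2905 0.1   ]
hook_0 0.91 [59.1 64.4] [0.6051 0.2852 0.1   ]
hook_0 0.8 [141.1  73.3] [0.5058 0.2902 0.1   ]
weight_0 0.88 [200.6 106.8] [0.4091 0.2872 0.04  ]
weight_0 0.69 [141.9  97. ] [0.4998 0.2895 0.04  ]
weight_0 0.66 [68.5 88.1] [0.6025 0.2875 0.04  ]
```

View pics/w10.png

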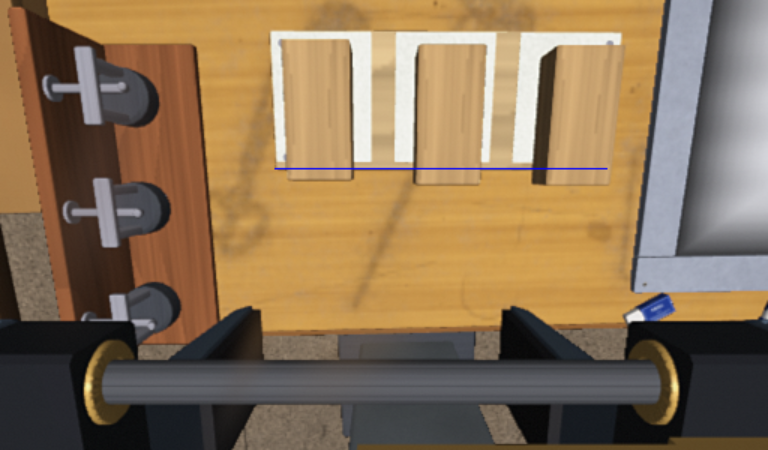

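All three blocks lie straight on their cards, with feet overhanging about 10 to 15 mm. The three weights still hang: far at (120,85), middle at (135,210), near at (150,310). Now I'll turn the gripper across the legs and go above the near weight.

>>> send_rows(offset=[[-0.2,0.6,0],[-0.4,1.2,0],[-0.6,1.8,0],[-0.8,2.4,0],[-1,3,0]], twist=[[0,0,1],[0,0,2],[0,0,3],[0,0,4],[0,0,5]], fingers=-0.6, squeeze=50)

```text
clock: 31.1
tcp_pos: [0.4275, 0.1786, 0.3399]
tcp_rot: [[0.778, 0.628, -0.0], [0.628, -0.778, -0.0], [-0.0, -0.0, -1.0]]
ft_force: [0.3, -0.3, 0.3]
width: 0.0728
finger_force: 0.0
```

>>> send_rows(offset=[[-0.1,0.6,0],[-0.2,1.2,0],[-0.3,1.8,0],[-0.4,2.4,0],[-0.46,2.8,0]], twist=[[0,0,1],[0,0,2],[0,0,3],[0,0,4],[0,0,5]])

```text
clock: 31.6
tcp_pos: [0.4092, 0.2911, 0.3398]
tcp_rot: [[0.191, 0.982, -0.0], [0.982, -0.191, 0.0], [0.0, -0.0, -1.0]]
ft_force: [0.8, 0.2, 0.6]
width: 0.073
finger_force: 0.0
```

>>> send_rows(offset=[[0,0,-0.8],[0,0,-1.6],[0,0,-2.4],[0,0,-3.2],[0,0,-3.2]], twist=[[0,0,1],[0,0,1.24],[0,0,1.24],[0,0,1.24],[0,0,1.24]])

```text
clock: 32.1
tcp_pos: [0.4077, 0.2887, 0.2087]
tcp_rot: [[0.026, 1.0, -0.006], [1.0, -0.026, -0.003], [-0.003, -0.006, -1.0]]
ft_force: [0.0, -0.4, 0.7]
width: 0.0728
finger_force: 0.0
```

Run:
```python
from h import *
s=sense();print(s['tcp_pos'],s['tcp_rot'],s['q'],s['ft_force'],s['width'])
C=cam('wrist');a=snapshot('wrist')
for t,z in[('hook_0',.1),('weight_0',.04)]:
    for r in spot_point('wrist',t)[:4]:print(t,r['score'],np.round(r['point'],1),onz(C,r['point'],z))
for p in[(.409,.289,.112),(.409-.029,.289,.112),(.409+.029,.289,.112)]:
    cv2.circle(a,tuple(int(v) for v in proj(C,p)),3,(0,0,255),-1)
g=np.array(s['tcp_pos']);
for d in(-.0365,.0365): cv2.circle(a,tuple(int(v) for v in proj(C,g+[d,0,0])),3,(0,255,0),-1)
cv2.imwrite('pics/w11.png',a)
```

```text
[0.4077 0.2887 0.2087] [[ 0.0258  0.9996 -0.0057]
 [ 0.9997 -0.0259 -0.0031]
 [-0.0032 -0.0056 -1.    ]] [28.4503 18.7485 94.5546 -0.0003 67.0674 29.9316] [ 0.0105 -0.4198  0.6978] 0.07282899082492293
hook_0 0.85 [185.9 473. ] [0.6063 0.2865 0.1   ]
hook_0 0.71 [185.2 365.3] [0.5084 0.2895 0.1   ]
hook_0 0.58 [187.  254.5] [0.4072 0.2902 0.1   ]
weight_0 0.73 [172.9 435.5] [0.6056 0.2875 0.04  ]
weight_0 0.59 [173.3 255.8] [0.4085 0.2918 0.04  ]
weight_0 0.56 [177.1 342.9] [0.5044 0.2852 0.04  ]
```

View pics/w11.png

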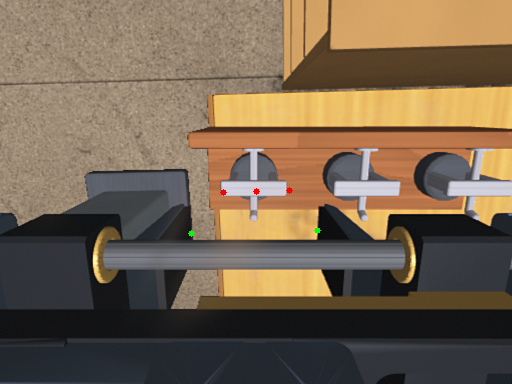

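The picture shows the three grey bars in line at row 188 (254, 366 and about 478), parallel to the tool. The near bar sits about 2 mm left of and above my dots at (256,191), so I'll correct, descend, grip and lift.

>>> send_rows(offset=[[-0.06,0.05,-0.7],[-0.06,0.05,-1.4],[-0.06,0.05,-2.2],[-0.06,0.05,-2.9],[-0.06,0.05,-3.5]], twist=[[0,0,0],[0,0,0],[0,0,0],[0,0,0],[0,0,0]])

```text
clock: 32.75
tcp_pos: [0.4084, 0.2926, 0.0723]
tcp_rot: [[0.026, 1.0, 0.002], [1.0, -0.026, 0.001], [0.001, 0.002, -1.0]]
ft_force: [0.3, 0.1, -0.2]
width: 0.073
finger_force: 0.0
```

>>> send_rows(offset=[[0,0,0],[0,0,0],[0,0,0],[0,0,0],[0,0,0]], twist=[[0,0,0],[0,0,0],[0,0,0],[0,0,0],[0,0,0]], fingers=1, squeeze=50)

```text
clock: 33.25
tcp_pos: [0.4081, 0.2925, 0.0733]
tcp_rot: [[0.025, 1.0, 0.003], [1.0, -0.025, 0.001], [0.001, 0.003, -1.0]]
ft_force: [0.5, 0.2, 9.7]
width: 0.0571
finger_force: 50.0
```

>>> send_rows(offset=[[0,0,0.2],[0,0,0.45],[0,0,0.45]], twist=[[0,0,0],[0,0,0],[0,0,0]])

```text
clock: 33.55
tcp_pos: [0.4078, 0.2923, 0.0915]
tcp_rot: [[0.025, 1.0, 0.002], [1.0, -0.025, 0.001], [0.001, 0.002, -1.0]]
ft_force: [-0.7, 0.6, -3.7]
width: 0.0569
finger_force: 50.0
```

Gripped: the width is 57 mm, so the pads bear on the bar's ends, and the wrist carries the 3.7 N weight. I'll draw it off the hook.

>>> send_rows(offset=[[0,-0.3,0],[-0.01,-0.6,0],[-0.02,-0.9,0],[-0.03,-1.2,0],[-0.04,-1.6,0]], twist=[[0,0,0],[0,0,0],[0,0,0],[0,0,0],[0,0,0]])

```text
clock: 34.05
tcp_pos: [0.4054, 0.2268, 0.0898]
tcp_rot: [[0.026, 1.0, -0.0], [1.0, -0.026, -0.0], [-0.0, -0.0, -1.0]]
ft_force: [0.2, 0.7, -2.9]
width: 0.0576
finger_force: 50.0
```

>>> send_rows(offset=[[0,0,0.5],[0,0,1],[0,0,1.7],[0,0,2.4],[0,0,3]], twist=[[0,0,0],[0,0,0],[0,0,0],[0,0,0],[0,0,0]])

```text
clock: 34.55
tcp_pos: [0.4054, 0.227, 0.2111]
tcp_rot: [[0.026, 1.0, 0.0], [1.0, -0.026, 0.0], [0.0, 0.0, -1.0]]
ft_force: [-0.2, 0.9, -3.1]
width: 0.0569
finger_force: 50.0
```

Run:
```python
from h import *
s=sense();print(s['tcp_pos'],s['ft_force'],s['width'],s['moment'])
a=snapshot('wrist');b=snapshot('scene')
C=cam('scene');p=proj(C,np.array(s['tcp_pos']));x,y=int(p[0]),int(p[1])
cv2.imwrite('pics/w12.png',np.hstack([a[100:384,80:400],cv2.resize(b[max(0,y-50):y+50,x-60:x+60],(341,284))]))
```

```text
[0.4054 0.227  0.2111] [-0.17    0.8675 -3.0966] 0.05685654497365417 [-0.0242 -0.1341 -0.0044]
```

View pics/w12.png

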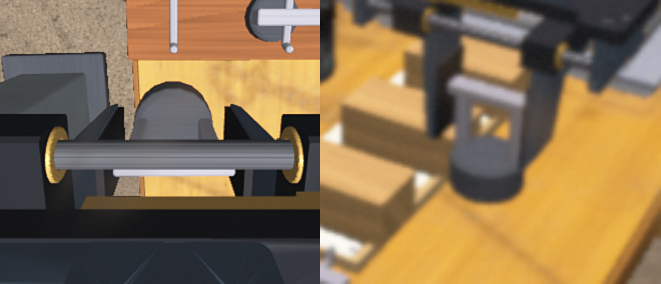

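The weight is held upright: foot at (170,110) in the left half, and plumb in the scene crop. I'll carry it to block_2.

>>> send_rows(offset=[[0.2,-0.45,0],[0.5,-1.1,0],[0.95,-2,0],[1.4,-2.9,0],[1.85,-3.8,0]], twist=[[0,0,0],[0,0,0],[0,0,0],[0,0,0],[0,0,0]])

```text
clock: 35.15
tcp_pos: [0.4792, 0.0739, 0.2085]
tcp_rot: [[0.026, 1.0, -0.002], [1.0, -0.026, -0.0], [-0.0, -0.002, -1.0]]
ft_force: [0.7, 1.0, -2.3]
width: 0.0571
finger_force: 50.0
```

>>> send_rows(offset=[[0.45,-0.9,0],[0.9,-1.8,0],[1.35,-2.7,0],[1.8,-3.7,0],[2.1,-4.4,0]], twist=[[0,0,0],[0,0,0],[0,0,0],[0,0,0],[0,0,0]])

```text
clock: 35.65
tcp_pos: [0.5635, -0.1031, 0.2082]
tcp_rot: [[0.027, 1.0, -0.001], [1.0, -0.027, 0.0], [0.0, -0.001, -1.0]]
ft_force: [-0.6, 0.7, -4.0]
width: 0.057
finger_force: 50.0
```

>>> send_rows(offset=[[0.34,-0.67,0],[0.34,-0.67,-0.6],[0.34,-0.67,-1.2],[0.34,-0.67,-1.8],[0.34,-0.67,-2.4]], twist=[[0,0,0],[0,0,0],[0,0,0],[0,0,0],[0,0,0]])

```text
clock: 36.15
tcp_pos: [0.5758, -0.1273, 0.1114]
tcp_rot: [[0.026, 1.0, -0.002], [1.0, -0.026, 0.001], [0.001, -0.002, -1.0]]
ft_force: [-1.2, 0.7, -3.3]
width: 0.0572
finger_force: 50.0
```

>>> send_rows(offset=[[0,0,-0.1],[0,0,-0.25],[0,0,-0.35],[0,0,-0.35],[0,0,-0.35]], twist=[[0,0,0],[0,0,0],[0,0,0],[0,0,0],[0,0,0]])

```text
clock: 36.65
tcp_pos: [0.5775, -0.127, 0.1006]
tcp_rot: [[0.025, 1.0, 0.001], [1.0, -0.025, -0.0], [-0.0, 0.001, -1.0]]
ft_force: [0.3, -0.6, -3.0]
width: 0.057
finger_force: 50.0
```

>>> send_rows(offset=[[0,0,-0.03],[0,0,-0.06],[0,0,-0.06]], twist=[[0,0,0],[0,0,0],[0,0,0]])

```text
clock: 36.95
tcp_pos: [0.5777, -0.1266, 0.0996]
tcp_rot: [[0.025, 1.0, 0.002], [1.0, -0.025, -0.0], [-0.0, 0.002, -1.0]]
ft_force: [-7.3, 6.0, 26.9]
width: 0.0572
finger_force: 50.0
```

>>> send_rows(offset=[[0,0,0.03],[0,0,0.03],[0,0,0.03],[0,0,0.03],[0,0,0.03]], twist=[[0,0,0],[0,0,0],[0,0,0],[0,0,0],[0,0,0]], fingers=-0.6)

```text
clock: 37.45
tcp_pos: [0.5771, -0.1269, 0.0986]
tcp_rot: [[0.025, 1.0, -0.0], [1.0, -0.025, 0.0], [0.0, -0.0, -1.0]]
ft_force: [-0.1, -0.6, -0.7]
width: 0.073
finger_force: 0.0
```

>>> send_rows(offset=[[0,0,0.3],[0,0,0.8],[0,0,1.6],[0,0,2.4],[0,0,3]], twist=[[0,0,0],[0,0,0],[0,0,0],[0,0,0],[0,0,0]])

```text
clock: 37.95
tcp_pos: [0.5774, -0.127, 0.2216]
tcp_rot: [[0.025, 1.0, 0.002], [1.0, -0.025, -0.001], [-0.001, 0.002, -1.0]]
ft_force: [0.4, 0.4, 0.1]
width: 0.0727
finger_force: 0.0
```

Run:
```python
from h import *
s=sense();print(s['tcp_pos'],s['ft_force'],s['width'])
C=cam('wrist');a=snapshot('wrist')
for r in spot_point('wrist','weight_0')[:4]:print(r['score'],np.round(r['point'],1),onz(C,r['point'],.065))
for r in trace('wrist','weight_0')[:4]:print('tr',r['score'],np.round(r['point'],1),np.ptp(np.argwhere(r['mask']),axis=0))
snapshot('scene');C=cam('scene')
for r in spot_point('scene','weight_0')[:5]:print(r['score'],np.round(r['point'],1),onz(C,r['point'],.065),onz(C,r['point'],.04))
print(proj(C,(.577,-.128,.065)))
```

```text
[ 0.5774 -0.127   0.2216] [0.4401 0.4045 0.0542] 0.07272408118066007
0.77 [175.1 255.8] [ 0.5795 -0.1232  0.065 ]
tr 0.64 [185.3 253.1] [49 68]
0.91 [164.9 302. ] [ 0.5838 -0.1267  0.065 ] [ 0.6024 -0.169   0.04  ]
0.91 [247.5 153.5] [0.6976 0.3605 0.065 ] [0.7213 0.3399 0.04  ]
0.79 [270.6 248.6] [0.488  0.3186 0.065 ] [0.5023 0.2961 0.04  ]
0.52 [251.6 207.3] [0.5918 0.3138 0.065 ] [0.6108 0.2911 0.04  ]
[304.356  165.2772]
```

Both cameras put the first weight at about (0.58,-0.125), upright on block_2. Next, the middle weight.

>>> send_rows(offset=[[-0.2,1,0],[-0.4,2.1,0],[-0.6,3.2,0],[-0.8,4.3,0],[-1,5.4,0]], twist=[[0,0,0],[0,0,0],[0,0,0],[0,0,0],[0,0,0]])

```text
clock: 38.7
tcp_pos: [0.5359, 0.0907, 0.2178]
tcp_rot: [[0.026, 1.0, -0.002], [1.0, -0.026, -0.0], [-0.0, -0.002, -1.0]]
ft_force: [0.4, 0.9, 0.2]
width: 0.0729
finger_force: 0.0
```

>>> send_rows(offset=[[-0.2,1,0],[-0.4,2.1,0],[-0.6,3.2,0],[-0.7,4.2,0],[-0.76,5.03,0]], twist=[[0,0,0],[0,0,0],[0,0,0],[0,0,0],[0,0,0]])

```text
clock: 39.2
tcp_pos: [0.5054, 0.2923, 0.2177]
tcp_rot: [[0.025, 1.0, -0.002], [1.0, -0.025, -0.001], [-0.001, -0.002, -1.0]]
ft_force: [1.2, -0.6, -0.1]
width: 0.0727
finger_force: 0.0
```

>>> send_rows(offset=[[0,0,0],[0,0,0],[0,0,0]], twist=[[0,0,0],[0,0,0],[0,0,0]])

```text
clock: 39.5
tcp_pos: [0.5065, 0.2895, 0.2181]
tcp_rot: [[0.026, 1.0, -0.001], [1.0, -0.026, -0.001], [-0.001, -0.001, -1.0]]
ft_force: [0.4, -0.4, -0.6]
width: 0.0732
finger_force: 0.0
```

```bash
cat >> h.py <<'E'
def bar(a,C):
    """bright bar of the weight nearest the image middle column, corners at z=.112"""
    ms=[r for r in trace('wrist','weight_0')]
    r=min(ms,key=lambda r:abs(r['point'][1]-256))
    v=cv2.cvtColor(a,cv2.COLOR_BGR2HSV);m=r['mask']&(v[...,2]>150)&(v[...,1]<60)
    n,l,st,_=cv2.connectedComponentsWithStats(cv2.morphologyEx(m.astype(np.uint8),cv2.MORPH_OPEN,np.ones((9,9))));k=1+st[1:,4].argmax()
    c=np.argwhere(l==k);w=np.array([onz(C,p,.112)[:2] for p in c],np.float32)
    return cv2.minAreaRect(w*1000)
E
python3 - <<'E'
from h import *
s=sense();print(s['tcp_pos'],s['ft_force'],s['width'])
C=cam('wrist');a=snapshot('wrist')
print(bar(a,C))
for t,z in[('hook_0',.1),('weight_0',.04)]:
    for r in spot_point('wrist',t)[:4]:print(t,r['score'],np.round(r['point'],1),onz(C,r['point'],z))
E
```

```text
[0.5065 0.2895 0.2181] [ 0.4454 -0.357  -0.61  ] 0.07320348850582596
((505.97674560546875, 289.5123291015625), (12.149983406066895, 56.58777618408203), 88.58142852783203)
hook_0 0.95 [186.9 152.8] [0.4102 0.2916 0.1   ]
hook_0 0.88 [188.8 255.1] [0.507  0.2873 0.1   ]
hook_0 0.87 [189.2 359.3] [0.6057 0.2845 0.1   ]
weight_0 0.88 [176.4 339.8] [0.6032 0.2853 0.04  ]
weight_0 0.67 [145.5 454.8] [0.729 0.317 0.04 ]
weight_0 0.57 [174.9 253.8] [0.5057 0.2894 0.04  ]
```

>>> send_rows(offset=[[0,0,-0.7],[0,0,-1.4],[0,0,-2.2],[0,0,-3],[0,0,-3.65]], twist=[[0,0,0],[0,0,0],[0,0,0],[0,0,0],[0,0,0]])

```text
clock: 40.2
tcp_pos: [0.5065, 0.2896, 0.0712]
tcp_rot: [[0.026, 1.0, -0.001], [1.0, -0.026, -0.0], [-0.0, -0.001, -1.0]]
ft_force: [-0.1, 0.9, -0.1]
width: 0.073
finger_force: 0.0
```

>>> send_rows(offset=[[0,0,0],[0,0,0],[0,0,0],[0,0,0],[0,0,0]], twist=[[0,0,0],[0,0,0],[0,0,0],[0,0,0],[0,0,0]], fingers=1, squeeze=50)

```text
clock: 40.7
tcp_pos: [0.5072, 0.2905, 0.0737]
tcp_rot: [[0.026, 1.0, 0.001], [1.0, -0.026, 0.001], [0.001, 0.001, -1.0]]
ft_force: [1.3, 0.7, 0.5]
width: 0.057
finger_force: 50.0
```

>>> send_rows(offset=[[0,0,0.2],[0,0,0.45],[0,0,0.45]], twist=[[0,0,0],[0,0,0],[0,0,0]])

```text
clock: 41.0
tcp_pos: [0.5076, 0.2908, 0.0926]
tcp_rot: [[0.025, 1.0, 0.002], [1.0, -0.025, 0.001], [0.001, 0.002, -1.0]]
ft_force: [0.3, 0.6, -2.8]
width: 0.0567
finger_force: 50.0
```

>>> send_rows(offset=[[0,-0.3,0],[-0.01,-0.6,0],[-0.02,-0.9,0],[-0.03,-1.2,0],[-0.04,-1.6,0]], twist=[[0,0,0],[0,0,0],[0,0,0],[0,0,0],[0,0,0]])

```text
clock: 41.5
tcp_pos: [0.505, 0.2252, 0.0906]
tcp_rot: [[0.026, 1.0, -0.0], [1.0, -0.026, -0.0], [-0.0, -0.0, -1.0]]
ft_force: [-0.2, -0.4, -2.7]
width: 0.0569
finger_force: 50.0
```

>>> send_rows(offset=[[0,0,0.5],[0,0,1],[0,0,1.7],[0,0,2.4],[0,0,3]], twist=[[0,0,0],[0,0,0],[0,0,0],[0,0,0],[0,0,0]])

```text
clock: 42.0
tcp_pos: [0.5051, 0.2253, 0.212]
tcp_rot: [[0.026, 1.0, 0.0], [1.0, -0.026, 0.0], [0.0, 0.0, -1.0]]
ft_force: [0.1, 0.2, -3.5]
width: 0.0569
finger_force: 50.0
```

>>> send_rows(offset=[[0.15,-0.45,0],[0.35,-1.1,0],[0.65,-2,0],[0.95,-2.9,0],[1.25,-3.8,0]], twist=[[0,0,0],[0,0,0],[0,0,0],[0,0,0],[0,0,0]])

```text
clock: 42.5
tcp_pos: [0.5549, 0.072, 0.2106]
tcp_rot: [[0.026, 1.0, -0.0], [1.0, -0.026, -0.0], [-0.0, -0.0, -1.0]]
ft_force: [-0.2, 0.2, -3.6]
width: 0.0567
finger_force: 50.0
```

>>> send_rows(offset=[[0.3,-0.9,0],[0.55,-1.7,0],[0.62,-2.03,0],[0.62,-2.03,0],[0.62,-2.03,0]], twist=[[0,0,0],[0,0,0],[0,0,0],[0,0,0],[0,0,0]])

```text
clock: 43.0
tcp_pos: [0.5793, -0.0069, 0.2105]
tcp_rot: [[0.026, 1.0, -0.001], [1.0, -0.026, 0.0], [0.0, -0.001, -1.0]]
ft_force: [0.7, 1.8, -3.3]
width: 0.0572
finger_force: 50.0
```

>>> send_rows(offset=[[0,0,-0.7],[0,0,-1.4],[0,0,-2.1],[0,0,-2.5],[0,0,-2.7]], twist=[[0,0,0],[0,0,0],[0,0,0],[0,0,0],[0,0,0]])

```text
clock: 43.5
tcp_pos: [0.5787, -0.0056, 0.1013]
tcp_rot: [[0.024, 1.0, -0.002], [1.0, -0.024, 0.0], [0.0, -0.002, -1.0]]
ft_force: [-0.9, -0.8, -3.4]
width: 0.057
finger_force: 50.0
```

>>> send_rows(offset=[[0,0,-0.03],[0,0,-0.06],[0,0,-0.06]], twist=[[0,0,0],[0,0,0],[0,0,0]])

```text
clock: 43.8
tcp_pos: [0.5804, -0.0067, 0.1012]
tcp_rot: [[0.025, 1.0, 0.001], [1.0, -0.025, -0.0], [-0.0, 0.001, -1.0]]
ft_force: [0.4, 0.0, -2.9]
width: 0.0571
finger_force: 50.0
```

>>> send_rows(offset=[[0,0,-0.02],[0,0,-0.04],[0,0,-0.05]], twist=[[0,0,0],[0,0,0],[0,0,0]])

```text
clock: 44.1
tcp_pos: [0.5802, -0.0069, 0.0989]
tcp_rot: [[0.026, 1.0, 0.001], [1.0, -0.026, -0.0], [-0.0, 0.001, -1.0]]
ft_force: [-4.4, -0.1, 11.0]
width: 0.0571
finger_force: 50.0
```

>>> send_rows(offset=[[0,0,0.01],[0,0,0.01],[0,0,0.01],[0,0,0.01],[0,0,0.01]], twist=[[0,0,0],[0,0,0],[0,0,0],[0,0,0],[0,0,0]], fingers=-0.6)

```text
clock: 44.6
tcp_pos: [0.5799, -0.0069, 0.0987]
tcp_rot: [[0.025, 1.0, -0.0], [1.0, -0.025, 0.0], [0.0, -0.0, -1.0]]
ft_force: [-0.4, -1.1, -0.3]
width: 0.0729
finger_force: 0.0
```

>>> send_rows(offset=[[0,0,0.3],[0,0,0.8],[0,0,1.6],[0,0,2.4],[0,0,3]], twist=[[0,0,0],[0,0,0],[0,0,0],[0,0,0],[0,0,0]])

```text
clock: 45.1
tcp_pos: [0.5803, -0.0069, 0.2217]
tcp_rot: [[0.025, 1.0, 0.002], [1.0, -0.025, -0.0], [-0.0, 0.002, -1.0]]
ft_force: [0.4, -0.6, -0.5]
width: 0.073
finger_force: 0.0
```

Run:
```python
from h import *
C=cam('wrist');a=snapshot('wrist')
for r in spot_point('wrist','weight_0')[:4]:print(r['score'],np.round(r['point'],1),onz(C,r['point'],.065))
```

```text
0.89 [279.  254.5] [ 0.578 -0.125  0.065]
0.83 [181.2 251.5] [ 0.5776 -0.0096  0.065 ]
```

>>> send_rows(offset=[[0.1,0.8,0],[0.2,1.8,0],[0.3,2.8,0],[0.4,3.8,0],[0.5,4.8,0]], twist=[[0,0,0],[0,0,0],[0,0,0],[0,0,0],[0,0,0]])

```text
clock: 45.7
tcp_pos: [0.5996, 0.1867, 0.2188]
tcp_rot: [[0.026, 1.0, -0.0], [1.0, -0.026, -0.0], [-0.0, -0.0, -1.0]]
ft_force: [0.3, -0.3, 0.3]
width: 0.0729
finger_force: 0.0
```

>>> send_rows(offset=[[0.1,1,0],[0.12,2,0],[0.12,2.53,0],[0.12,2.53,0],[0.12,2.53,0]], twist=[[0,0,0],[0,0,0],[0,0,0],[0,0,0],[0,0,0]])

```text
clock: 46.2
tcp_pos: [0.6043, 0.2863, 0.2185]
tcp_rot: [[0.025, 1.0, -0.001], [1.0, -0.025, -0.0], [-0.0, -0.001, -1.0]]
ft_force: [-0.4, 0.0, 0.0]
width: 0.0728
finger_force: 0.0
```

Run:
```python
from h import *
s=sense();print(s['tcp_pos'],s['ft_force'],s['width'])
C=cam('wrist');a=snapshot('wrist')
print(bar(a,C))
for t,z in[('hook_0',.1),('weight_0',.04)]:
    for r in spot_point('wrist',t)[:4]:print(t,r['score'],np.round(r['point'],1),onz(C,r['point'],z))
```

```text
[0.6043 0.2863 0.2185] [-0.4106  0.0116  0.0365] 0.07277142947115291
((605.7637329101562, 286.7525634765625), (13.09022045135498, 56.617958068847656), 88.64847564697266)
hook_0 0.98 [186.8 254.9] [0.6048 0.2861 0.1   ]
hook_0 0.97 [188.6 150.9] [0.506  0.2867 0.1   ]
hook_0 0.83 [184.8  46.3] [0.4074 0.2927 0.1   ]
weight_0 0.94 [145.2 371.2] [0.7346 0.3167 0.04  ]
weight_0 0.86 [175.4 254.1] [0.604  0.2857 0.04  ]
```

>>> send_rows(offset=[[0.02,0,-0.7],[0.02,0,-1.4],[0.02,0,-2.2],[0.02,0,-3],[0.02,0,-3.65]], twist=[[0,0,0],[0,0,0],[0,0,0],[0,0,0],[0,0,0]])

```text
clock: 46.9
tcp_pos: [0.6052, 0.2853, 0.0712]
tcp_rot: [[0.027, 1.0, -0.001], [1.0, -0.027, -0.0], [-0.0, -0.001, -1.0]]
ft_force: [0.1, -0.5, 0.0]
width: 0.073
finger_force: 0.0
```

>>> send_rows(offset=[[0,0,0],[0,0,0],[0,0,0],[0,0,0],[0,0,0]], twist=[[0,0,0],[0,0,0],[0,0,0],[0,0,0],[0,0,0]], fingers=1, squeeze=50)

```text
clock: 47.4
tcp_pos: [0.606, 0.2865, 0.0737]
tcp_rot: [[0.025, 1.0, 0.001], [1.0, -0.025, 0.0], [0.001, 0.001, -1.0]]
ft_force: [1.4, -0.8, 1.1]
width: 0.0568
finger_force: 50.0
```

>>> send_rows(offset=[[0,0,0.2],[0,0,0.45],[0,0,0.45]], twist=[[0,0,0],[0,0,0],[0,0,0]])

```text
clock: 47.7
tcp_pos: [0.6065, 0.2868, 0.0928]
tcp_rot: [[0.025, 1.0, 0.003], [1.0, -0.025, 0.001], [0.001, 0.003, -1.0]]
ft_force: [0.8, -0.6, -3.2]
width: 0.0571
finger_force: 50.0
```

>>> send_rows(offset=[[0,-0.3,0],[-0.01,-0.6,0],[-0.02,-0.9,0],[-0.03,-1.2,0],[-0.04,-1.6,0]], twist=[[0,0,0],[0,0,0],[0,0,0],[0,0,0],[0,0,0]])

```text
clock: 48.2
tcp_pos: [0.6038, 0.2212, 0.0906]
tcp_rot: [[0.026, 1.0, -0.0], [1.0, -0.026, 0.0], [0.0, -0.0, -1.0]]
ft_force: [0.5, -0.1, -3.4]
width: 0.0568
finger_force: 50.0
```

>>> send_rows(offset=[[0,0,0.5],[0,0,1],[0,0,1.7],[0,0,2.4],[0,0,2.4]], twist=[[0,0,0],[0,0,0],[0,0,0],[0,0,0],[0,0,0]])

```text
clock: 48.7
tcp_pos: [0.6058, 0.2219, 0.1905]
tcp_rot: [[0.026, 1.0, 0.006], [1.0, -0.026, 0.001], [0.002, 0.006, -1.0]]
ft_force: [0.8, 1.0, -4.2]
width: 0.0569
finger_force: 50.0
```

>>> send_rows(offset=[[-0.1,-0.5,0],[-0.2,-1.3,0],[-0.3,-2.1,0],[-0.41,-2.74,0],[-0.41,-2.74,0]], twist=[[0,0,0],[0,0,0],[0,0,0],[0,0,0],[0,0,0]])

```text
clock: 49.2
tcp_pos: [0.586, 0.1088, 0.1854]
tcp_rot: [[0.028, 1.0, -0.003], [1.0, -0.028, -0.001], [-0.001, -0.003, -1.0]]
ft_force: [-0.8, 0.5, -3.1]
width: 0.0568
finger_force: 50.0
```

>>> send_rows(offset=[[0,0,-0.6],[0,0,-1.2],[0,0,-1.7],[0,0,-2.05],[0,0,-2.15]], twist=[[0,0,0],[0,0,0],[0,0,0],[0,0,0],[0,0,0]])

```text
clock: 49.7
tcp_pos: [0.5859, 0.1121, 0.0988]
tcp_rot: [[0.026, 1.0, -0.004], [1.0, -0.026, -0.001], [-0.001, -0.004, -1.0]]
ft_force: [-15.0, -4.6, 37.1]
width: 0.0572
finger_force: 50.0
```

>>> send_rows(offset=[[0,0,0],[0,0,0],[0,0,0]], twist=[[0,0,0],[0,0,0],[0,0,0]])

```text
clock: 50.0
tcp_pos: [0.5875, 0.1126, 0.1008]
tcp_rot: [[0.026, 1.0, 0.0], [1.0, -0.026, 0.0], [0.0, 0.0, -1.0]]
ft_force: [-0.3, -0.3, -3.1]
width: 0.0571
finger_force: 50.0
```

>>> send_rows(offset=[[0,0,-0.02],[0,0,-0.04],[0,0,-0.05],[0,0,-0.05]], twist=[[0,0,0],[0,0,0],[0,0,0],[0,0,0]])

```text
clock: 50.4
tcp_pos: [0.5877, 0.1128, 0.0991]
tcp_rot: [[0.025, 1.0, 0.001], [1.0, -0.025, 0.0], [0.0, 0.001, -1.0]]
ft_force: [-1.0, 0.4, 3.9]
width: 0.0572
finger_force: 50.0
```

>>> send_rows(offset=[[0,0,0.01],[0,0,0.01],[0,0,0.01],[0,0,0.01],[0,0,0.01]], twist=[[0,0,0],[0,0,0],[0,0,0],[0,0,0],[0,0,0]], fingers=-0.6)

```text
clock: 50.9
tcp_pos: [0.5875, 0.1127, 0.0991]
tcp_rot: [[0.025, 1.0, 0.0], [1.0, -0.025, -0.0], [-0.0, 0.0, -1.0]]
ft_force: [0.6, -0.6, -0.0]
width: 0.0731
finger_force: 0.0
```

>>> send_rows(offset=[[0,0,0.3],[0,0,0.8],[0,0,1.6],[0,0,2.4],[0,0,3]], twist=[[0,0,0],[0,0,0],[0,0,0],[0,0,0],[0,0,0]])

```text
clock: 51.4
tcp_pos: [0.5879, 0.1128, 0.2221]
tcp_rot: [[0.025, 1.0, 0.002], [1.0, -0.025, 0.0], [0.0, 0.002, -1.0]]
ft_force: [0.7, 0.4, -0.7]
width: 0.0729
finger_force: 0.0
```

>>> send_rows(offset=[[0,-0.4,0.8],[0,-0.8,1.6],[0,-0.8,2.4],[0,-0.8,3],[0,-0.8,3]], twist=[[0,0,0],[0,0,0],[0,0,0],[0,0,0],[0,0,0]])

```text
clock: 51.9
tcp_pos: [0.5887, 0.0807, 0.3437]
tcp_rot: [[0.026, 1.0, 0.006], [1.0, -0.026, 0.0], [0.0, 0.006, -1.0]]
ft_force: [0.4, -0.7, 0.0]
width: 0.0731
finger_force: 0.0
```

Run:
```python
from h import *
s=sense();print(s['tcp_pos'],s['ft_force'],s['width'])
C=cam('wrist');a=snapshot('wrist')
for r in spot_point('wrist','weight_0')[:4]:print(r['score'],np.round(r['point'],1),onz(C,r['point'],.065))
for r in spot_point('wrist','block_0')[:4]:print('b',r['score'],onz(C,r['point'],.04))
for n in('scene','side'):
    snapshot(n);D=cam(n)
    for r in spot_point(n,'weight_0')[:5]:print(n,r['score'],onz(D,r['point'],.065))
    for r in spot_point(n,'block_0')[:4]:print('b',n,r['score'],onz(D,r['point'],.04))
    for t in('jar_lidded','clock'):
        for r in spot_point(n,t)[:1]:print(t,n,onz(D,r['point'],0))
cv2.imwrite('pics/end.png',a)
```

```text
[0.5887 0.0807 0.3437] [ 0.427  -0.6892  0.0058] 0.07313740491017855
0.82 [136.2 248.6] [0.5835 0.1179 0.065 ]
0.67 [286.2 248.4] [ 0.5764 -0.1183  0.065 ]
0.58 [220.3 246.9] [ 0.5773 -0.0075  0.065 ]
0.36 [141.6 251.1] [0.5868 0.1102 0.065 ]
b 0.96 [0.5276 0.1128 0.04  ]
b 0.86 [ 0.5232 -0.0063  0.04  ]
b 0.84 [ 0.5121 -0.1221  0.04  ]
scene 0.95 [ 0.5809 -0.1187  0.065 ]
scene 0.89 [0.5889 0.116  0.065 ]
scene 0.76 [0.6979 0.3618 0.065 ]
scene 0.62 [ 0.5805 -0.0114  0.065 ]
b scene 0.97 [0.5276 0.1136 0.04  ]
b scene 0.95 [ 0.5161 -0.1158  0.04  ]
b scene 0.75 [ 0.6009 -0.0309  0.04  ]
b scene 0.66 [ 0.5211 -0.0086  0.04  ]
jar_lidded scene [ 0.7572 -0.1253  0.    ]
clock scene [0.7709 0.0793 0.    ]
side 0.92 [ 0.5777 -0.0217  0.065 ]
side 0.91 [0.5819 0.1196 0.065 ]
side 0.83 [0.6867 0.3853 0.065 ]
side 0.68 [ 0.5684 -0.1244  0.065 ]
b side 0.89 [0.5165 0.0067 0.04  ]
b side 0.71 [0.5315 0.1052 0.04  ]
b side 0.66 [ 0.5138 -0.1252  0.04  ]
jar_lidded side [ 0.7655 -0.113   0.    ]
```

All three weights stand upright within a few millimetres of the block backs' middles, and nothing else has moved, so I'm handing in.

>>> send_rows(offset=[[0,0,0],[0,0,0],[0,0,0],[0,0,0],[0,0,0]], twist=[[0,0,0],[0,0,0],[0,0,0],[0,0,0],[0,0,0]])

```text
clock: 53.05
tcp_pos: [0.5875, 0.0807, 0.3391]
tcp_rot: [[0.025, 1.0, 0.0], [1.0, -0.025, 0.0], [0.0, 0.0, -1.0]]
ft_force: [0.1, -0.1, 0.1]
width: 0.0726
finger_force: 0.0
```

```bash
python3 -c "
from bench import *
print(job_done())"
```

```text
the job is handed in; nothing more can be done
None
```

I handed the job in at about 53 s with all three blocks tipped face down on their cards and a weight standing on each; the final camera readings put blocks and weights within tolerance, but the hand-in returned no verdict.

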